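# Rack a top-heavy casting on its sprung swivel stand

## Robot

A 6-joint arm with a two-finger parallel gripper is mounted at the origin on the work surface. World frame = base frame: x ahead of the robot, y to its left, z up, the work surface at z = 0. Lengths are in mm, angles in rad, forces in N, time in s.
With the tool pointing down it reaches from about 350 to 875 mm from the base axis. Payload 4.2 kg.
Tool frame: the origin (TCP) lies between the finger pads; the fingertips stand 17 mm ahead of it and the grasp point (between the pads) lies 2 mm behind it; x points along the fingers, y is the direction in which the jaws open and shut, and the axes are right-handed (so a half turn about x gives the same grasp; the last joint's range is limited). The gripper opens to 85 mm and grips with 20 to 120 N. Pads are 22 mm wide; open, the fingers measure 114 mm over their backs; the gripper's body (76 mm by 85 mm) begins 54 mm behind the grasp point. The pads swing forward as they close: fully open they stand 13 mm farther back than shut.
Start: joints at [-0.902, 0.385, 0.008, 0, -1.194, -0.259], TCP at [249.029, -573.222, 248.312] pointing down, gripper open.
Joint ranges: [-3.14, 3.14], [-1.21, 2.06], [-1.07, 1.41], [-3.16, 2.05], [-2.99, -0.16], [-3.1, 3.1]. Speed limits (rad/s): [2.79, 2.79, 3.14, 3.14, 3.14, 3.14].

## Interface

Orientations are given as a unit quaternion [x, y, z, w].
In Python, from bench import arm gives the robot as it stands.
- The arm moves only by the tool carry_out, never from a script. Its argument "plan" is a list of rows, each an object with "hand": the finger opening in m, from 0 to 0.0854; "xyz": the shift along the tool's x, y, z in m, a list of three; "turn": the turn about the tool's x in degrees. A call has 1 to 12 rows; each row is the pose to reach, as a shift and turn from the pose commanded when the call began, along the tool's axes at that moment; what a row does not reach only later rows make up. A row lasts 1/8 s, in which the tool goes at most 62.5 mm and 10.7 degrees, less where a joint would pass 70% of its speed; a pose out of reach is approached as far as the arm can. A call with a gripper value outside its range is refused whole. The fingers move at their own pace and stop on an object; the grip force is fixed at half the most. Time passes only in rows, so rows that repeat a pose let the fingers close. It gives the time, the measured TCP pose, the force and the opening at its end, in the units of the state.
- arm.read_state(): the state, without advancing time (a new reading comes with each control period).
- arm.get_image(name): name is "side" or "top" or "wrist"; returns a dict with "img" (384x512x3 uint8, blue, green, red), "vertical_fov" (degrees; the focal length in pixels is half the picture's height over the tangent of half this angle, whatever the lens; pixels are square), "cx", "cy" (the principal point, pixels), "R" (3x3) and "t" (3): a world point X has camera coordinates R X + t. Camera axes: x right, y down, z forward; pixel columns grow to the right and rows downward; lengths in mm; the calibration is good to about 2 mm. A picture is of the moment at which its call begins. There is no depth.
- arm.job_done(): hands the job in, once; it reports no verdict.
The state is a dict: "clock": time; "joints": joint angles; "joint_vel": joint speeds; "joint_efforts": joint torques, N m; "position": TCP position; "ee_rot": TCP orientation; "contact_force": force on the tool from outside, world axes, zero at the start; "wrist_torque": the same for the moment, N m; "gripper_width": finger opening in mm.
Only numpy, scipy, OpenCV 4.12 (cv2) and the standard library are available. Lean on these libraries where they do the work, as an engineer would, in place of code of your own. Each camera call takes 0.05 s, during which the arm holds its last target.

## Task

The tall aluminium casting has flopped over on the sprung swivel of its blue carrying stand. Lift the stand by its black handle, bring the casting upright and keep it balanced upright in the air, touching nothing, for at least five seconds; then bring it, never flopped over near the rack, into the orange fork of the green cooling rack, set the stand down flat on the table with the stem between the prongs, and let go; finish once the casting has come to rest against a prong. Do not knock the rack hard, do not tip the stand far over and leave the other things on the bench alone.

Things in the scene. Friction and masses are not known exactly. Their poses are not given: they have to be found in the camera images.
- stand: Blue carrying stand, loose, 0.64 kg without the casting (centre of mass at x = -220 mm). Origin: underside of its plate, straight below the swivel. x: from handle to swivel, y left, z up. Plate 345 x 120 x 10 mm, x = -290 to +55 mm. Steel counterweight (top at 38 mm) at x = -285 to -240 mm. Swivel between two cheeks at x = +-28 mm (top at 72 mm).
- handle (a point): Centre of the stand's black handle bar: 100 mm long (along the stand's x), 28 mm wide, 40 mm high, 170 mm behind the swivel, 55 mm above the plate's underside (bar from 35 to 75 mm) and in line with the swivel's axis: turning it about its length rolls the stand without shifting the swivel. Grip it across its width from above.
- pivot (a point): Centre of the swivel on the stand, 55 mm above the underside of the plate; its axis is the stand's x axis. A quick roll of the stand while the casting lies on a stop throws the casting across; a slow one lets it off gently.
- casting (a joint): Swivel angle of the casting on the stand, rad. 0: square to the plate; positive: turned about the stand's +x, top towards its -y. Stops at +-0.30; starts flopped on the + stop. Springs pull it to 0 with 0.68 N m/rad, damping 0.015 N m s/rad, no friction. Gravity beats the springs: it falls from upright with time constant 0.4 to 0.65 s. Rolling the stand against the lean makes the springs lift it.
- stem (a point): Point on the axis of the casting's round stem (28 mm diameter, from 24 to 225 mm above the swivel), 175 mm above the swivel; z runs up along the stem.
- top (a point): Tip of the casting's head, 345 mm above the swivel on the stem's axis; z up along the stem. The head (up to 80 mm diameter) begins 225 mm above the swivel. Casting: nominally 0.32 kg (real ones differ up to 6 %), centre of mass 249 mm above the swivel, moment of inertia 0.0229 kg m2 about the swivel axis, gravity moment 0.78 N m/rad.
- rack: Green cooling rack, fixed. Origin on the table below the middle of its fork, which opens to the rack's -x; y left, z up. Column 35 mm square at x = +122 to +158 mm, 252 mm high; foot plate 12 mm high from x = +90 to +200 mm, 140 mm wide. The stand's plate fits below the fork with its swivel over the origin and its x along the rack's x.
- fork (a point): Middle of the rack's fork, 230 mm above the table. Two orange prongs 20 mm high along the rack's x, inner faces at y = +-35 mm, from x = -30 mm to the crossbar at x = +107 mm; from x = -30 to -56 mm they flare out to about +-50 mm.
- cone: Bystander: aluminium sprue casting, 70 mm diameter foot, 125 mm high, standing. Origin: centre of its underside.
- ingot: Bystander: aluminium ingot 160 by 70 by 40 mm. Origin: centre of its underside.
- brush: Bystander: hand brush lying on the table, about 200 mm long. Origin: underside.

How it is judged (in metres and radians):
On the way:
1. the stand is held at least 25 mm above the table with the casting upright within 0.1 rad and touching nothing, for 5 s (height (world z) of stand above 0.025 m and angle between top's own z axis and vertical below 0.1 rad and contact force between casting and anything else below 0.1 N), for 5 s.
At the end, for the whole second after the job is handed in: The stand stands flat on the table (underside within 12 mm, tilt under 0.05 rad), the stem is between the prongs (within 45 mm of the fork's middle along the rack's x, 35 mm along its y), the casting leans less than 0.2 rad, and all is at rest and released (height (world z) of stand below 0.012 m and angle between stand's own z axis and vertical below 0.05 rad and x of stem in the frame of rack between -0.045 and 0.045 m and y of stem in the frame of rack between -0.035 and 0.035 m and angle between top's own z axis and vertical below 0.2 rad and linear speed of stand below 0.03 m/s and velocity of joint casting between -0.1 and 0.1 rad/s); the robot touches nothing.
It fails at once if the casting leans over by more than 0.25 rad within 0.2 m of the fork (horizontal distance between pivot and fork below 0.2 m and angle between top's own z axis and vertical above 0.25 rad).
It fails at once if the stand is tipped by more than 0.6 rad (angle between stand's own z axis and vertical above 0.6 rad).
It fails at once if the rack is knocked with more than 20 N (contact force between stand and rack above 20 N).
It fails at once if a bystander is moved by more than 30 mm (distance of any of cone, ingot, brush from where it was at the start of the episode above 0.03 m).
It also fails if it takes over 67 s, if anything falls off the work surface, if the arm or the gripper's body presses on something with over 40 N, if the wrist force passes 120 N, or if a joint passes its speed limit or range.

## Working session

There is one attempt and no reset: what is moved stays moved. The work goes in short steps, Python scripts to look and compute and a tool call to move; the robot and the scene stay as the last step left them, time stands still between calls to the robot, and variables do not carry over. Pictures are saved under pics/ and viewed, and the job is handed in when it is done.

Besides the shell and the picture viewer there is one more tool, called by a JSON object that holds its "method" and its "body". carry_out: Moves the arm, as the interface text tells. Its arguments: {"type":"object","properties":{"plan":{"type":"array"}},"required":["plan"]}

I'll start with the state and pictures.

```bash
mkdir -p pics && ls
python3 - <<'E'
from bench import arm
import cv2
s=arm.read_state()
for k,v in s.items(): print(k,v)
for n in ["side","top","wrist"]:
    d=arm.get_image(n)
    cv2.imwrite(f"pics/{n}0.png",d["img"])
    print(n,d["vertical_fov"],d["cx"],d["cy"],d["R"],d["t"])
E
```

```text
pics
clock 0.0
joints [-9.02405158e-01  3.85591262e-01  6.63140124e-03 -5.11233491e-04
 -1.19396187e+00 -2.58573446e-01]
joint_vel [-0.00055905  0.00101273  0.00061047 -0.00014177 -0.00159156 -0.00025097]
joint_efforts [-1.97499816e-03 -3.92285478e+01  1.88401312e+01  4.18624431e+00
 -4.63342745e-03 -1.87911502e-05]
position [ 248.82379548 -572.75219367  247.20093615]
ee_rot [-0.14306797  0.69251261  0.14456252  0.69214126]
contact_force [ 0.86628358  0.44302675 -0.35790914]
wrist_torque [-0.04339823  0.00705105 -0.00601302]
gripper_width 85.61134645219373
side 52.483422619252146 255.1939233312227 191.7520466968382 [[-0.80069439 -0.59897527  0.01082241]
 [-0.37438744  0.48620496 -0.7895814 ]
 [ 0.46767782 -0.63626517 -0.6135504 ]] [ 435.21613767  383.4613883  1307.1411319 ]
top 48.81644007352294 253.84939447848723 196.34662896650556 [[-0.01165817 -0.99982367 -0.01472119]
 [-0.98229975  0.01420389 -0.18677645]
 [ 0.18695261  0.01228315 -0.98229214]] [  11.20108469  568.28471648 1624.18547355]
wrist 68.20803707150273 257.6498676760874 196.00009416541914 [[-0.39794593  0.91740594  0.00231866]
 [ 0.8716004   0.37728565  0.31299884]
 [ 0.28627219  0.12657756 -0.94975068]] [623.60157119 -42.13644251 380.20069254]
```

View pics/side0.png

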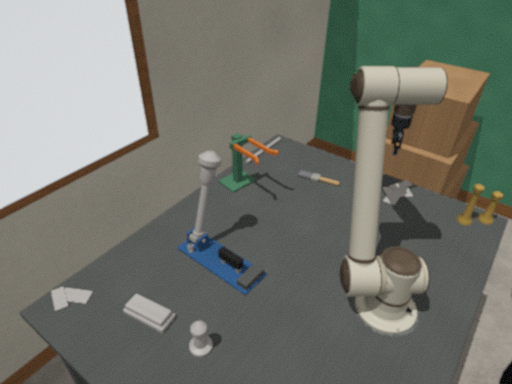

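View pics/top0.png

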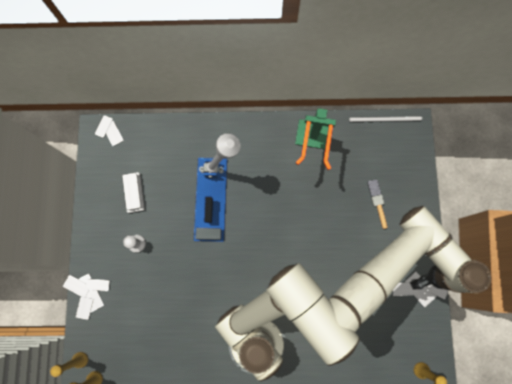

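View pics/wrist0.png

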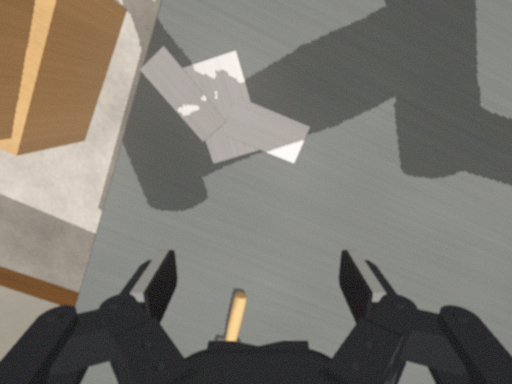

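```bash
cat > h.py <<'E'
import numpy as np, cv2
from bench import arm
def cam(n):
    d=arm.get_image(n); 
    d["f"]=d["img"].shape[0]/2/np.tan(np.radians(d["vertical_fov"]/2)); d["R"]=np.array(d["R"]); d["t"]=np.array(d["t"]); return d
def proj(d,X):
    c=np.atleast_2d(X)@d["R"].T+d["t"]
    return np.c_[d["f"]*c[:,0]/c[:,2]+d["cx"], d["f"]*c[:,1]/c[:,2]+d["cy"]]
def ray(d,uv):
    uv=np.atleast_2d(uv).astype(float)
    v=np.c_[(uv[:,0]-d["cx"])/d["f"],(uv[:,1]-d["cy"])/d["f"],np.ones(len(uv))]@d["R"]
    return -d["R"].T@d["t"], v/np.linalg.norm(v,axis=1)[:,None]
def onz(d,uv,z):
    o,v=ray(d,uv); return o+v*((z-o[2])/v[:,2])[:,None]
def tri(d1,p1,d2,p2):
    o1,v1=ray(d1,p1);o2,v2=ray(d2,p2);v1=v1[0];v2=v2[0]
    A=np.c_[v1,-v2];s=np.linalg.lstsq(A,o2-o1,rcond=None)[0]
    a=o1+v1*s[0];b=o2+v2*s[1]
    return (a+b)/2,np.linalg.norm(a-b)
E
python3 - <<'E'
from h import *
for n,(x0,y0,x1,y1) in {"top":(120,90,400,260),"side":(130,120,360,370)}.items():
    d=cam(n); print(n,d["f"],"cam at",-d["R"].T@d["t"])
    c=d["img"][y0:y1,x0:x1]
    k=min(800/(x1-x0),600/(y1-y0)); k=int(k)
    cv2.imwrite(f"pics/{n}_crop.png",cv2.resize(c,None,fx=k,fy=k,interpolation=cv2.INTER_CUBIC)); print(k)
    hsv=cv2.cvtColor(d["img"],cv2.COLOR_BGR2HSV)
    for nm,lo,hi in [("blue",(100,120,60),(125,255,255)),("orange",(3,150,120),(16,255,255)),("green",(60,100,40),(90,255,200))]:
        m=cv2.inRange(hsv,lo,hi)
        N,l,st,ce=cv2.connectedComponentsWithStats(m)
        for i in range(1,N):
            if st[i,4]>40: print(nm,st[i],ce[i])
E
```

```text
top 423.10029089897637 cam at [ 254.71080051  -16.82286227 1701.73171658]
2
blue [198 158  14  10  76] [202.72368421 160.90789474]
blue [ 195  159   32   82 1546] [211.25032342 198.50517464]
orange [296 121  15  43 161] [304.45341615 142.68944099]
orange [323 125  10  44 199] [327.57286432 147.28140704]
green [306 109  29  39 388] [319.59536082 127.43814433]
green [296 121   9  24 125] [300.32  132.104]
side 389.47951524091354 cam at [-119.28266966  905.93124988 1100.06085137]
2
blue [ 178  234   88   61 1338] [216.23019432 261.42825112]
orange [248 138  30  17 132] [262.83333333 146.96969697]
orange [234 144  25  20 128] [245.5234375 152.4296875]
green [  316     0   196   205 16583] [426.20605439  67.1796418 ]
green [233 135  13  10  43] [238.41860465 139.60465116]
green [231 151  22  35 181] [239.32596685 169.93370166]
```

View pics/top_crop.png

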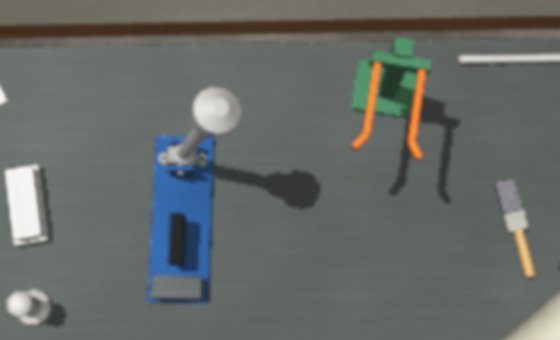

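View pics/side_crop.png

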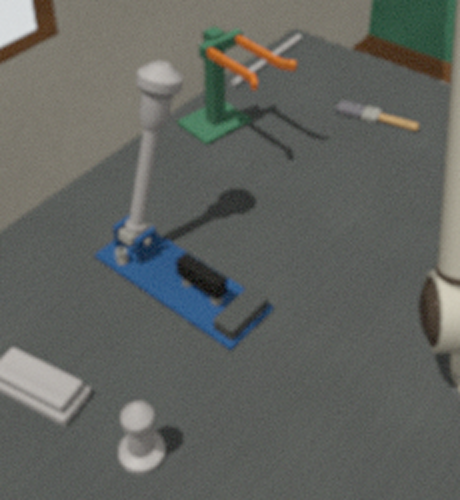

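Run:
```python
from h import *
d=cam("top"); img=d["img"]; hsv=cv2.cvtColor(img,cv2.COLOR_BGR2HSV)
cv2.imwrite("pics/topraw.png",img)
# tcp check
print("tcp proj",proj(d,arm.read_state()["position"]))
# blue plate edges: subpixel by (B-R) profile crossing
br=img[:,:,0].astype(float)-img[:,:,2]
L=[];Rr=[]
for r in range(166,236):
    row=br[r]; th=row[198:226].max()*0.5
    c=[j for j in range(185,215) if row[j]<th<=row[j+1]]
    e=[j for j in range(214,240) if row[j]>=th>row[j+1]]
    if c: j=c[0];L.append((j+(th-row[j])/(row[j+1]-row[j]),r))
    if e: j=e[-1];Rr.append((j+(row[j]-th)/(row[j]-row[j+1]),r))
L=np.array(L);Rr=np.array(Rr)
for nm,E in(("L",L),("R",Rr)):
    P=onz(d,E,10)[:,:2]
    for it in range(3):
        a=np.polyfit(P[:,0],P[:,1],1); res=P[:,1]-np.polyval(a,P[:,0]); k=abs(res)<2.5*res.std()+0.3; P=P[k]
    print(nm,"slope",np.degrees(np.arctan(a[0])),"y at x=500",np.polyval(a,500),"n",len(P),"sd",res.std())
# front/back edges per column
for c in range(198,226,3):
    col=br[:,c]; 
    th=60
    on=np.where(col>th*0.6)[0]; on=on[(on>150)&(on<250)]
    if len(on): print(c,on[0],on[-1],onz(d,[[c,on[0]-.5],[c,on[-1]+.5]],10)[:,:2].round(1).tolist())
```

```text
tcp proj [[425.94578904 276.57061265]]
L slope -2.3634589492647065 y at x=500 245.43560393371496 n 66 sd 0.8747582354840766
R slope -1.943770969551397 y at x=500 124.40033113200744 n 65 sd 0.7925556683763586
198 158 240 [[744.2, 234.3], [400.2, 229.8]]
201 157 227 [[748.3, 221.8], [452.2, 218.4]]
204 158 240 [[743.8, 209.3], [399.9, 205.7]]
207 158 227 [[743.6, 196.8], [451.9, 194.2]]
210 158 228 [[743.4, 184.4], [447.7, 182.1]]
213 172 240 [[683.4, 171.5], [399.4, 169.7]]
216 173 241 [[678.9, 159.1], [395.3, 157.7]]
219 162 241 [[725.6, 146.9], [395.1, 145.7]]
222 159 241 [[738.3, 134.5], [395.0, 133.7]]
225 158 209 [[742.4, 122.1], [524.1, 121.8]]
```

Run:
```python
import cv2
i=cv2.imread("pics/topraw.png")
cv2.imwrite("pics/t_stand.png",cv2.resize(i[125:250,180:250],None,fx=4.8,fy=4.8,interpolation=cv2.INTER_CUBIC))
cv2.imwrite("pics/t_rack.png",cv2.resize(i[100:175,285:345],None,fx=8,fy=8,interpolation=cv2.INTER_CUBIC))
```

```text
(no output)
```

View pics/t_stand.png

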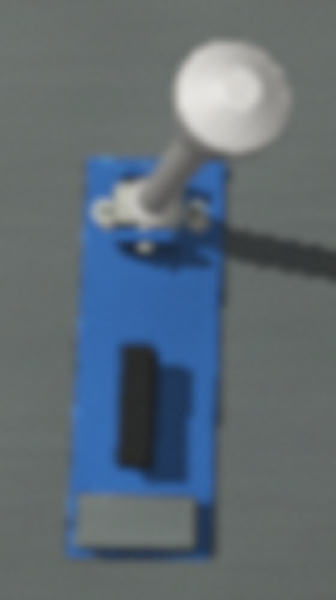

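View pics/t_rack.png

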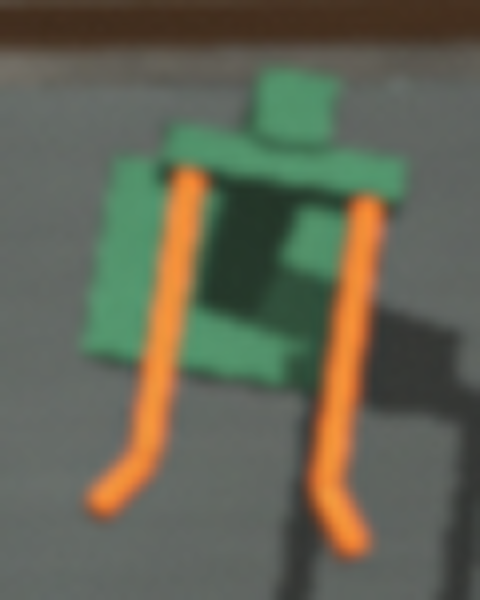

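Run:
```python
from h import *
d=cam("top"); img=d["img"]; hsv=cv2.cvtColor(img,cv2.COLOR_BGR2HSV)
# handle check
m=cv2.inRange(hsv,(0,0,0),(180,120,55)); m[:, :195]=0;m[:,222:]=0;m[:185]=0;m[232:]=0
c=max(cv2.findContours(m,0,1)[0],key=cv2.contourArea); x=cv2.minAreaRect(c); b=cv2.boxPoints(x)
P=onz(d,b,75); print("handle centre z75",onz(d,[x[0]],75).round(1),"z70",onz(d,[x[0]],68).round(1)); print(P.round(1).tolist())
# prongs
rg=img[:,:,2].astype(float)-img[:,:,0]   # orange: high R-B
def rows(c0,c1,r0,r1):
    o=[]
    for r in range(r0,r1):
        w=np.clip(rg[r,c0:c1]-50,0,None)
        if w.sum()>60: o.append(((w*np.arange(c0,c1)).sum()/w.sum(),r))
    return np.array(o)
for z in (230,240):
  A=onz(d,rows(298,316,125,153),z)[:,:2]; B=onz(d,rows(320,338,128,158),z)[:,:2]
  a=np.polyfit(A[:,0],A[:,1],1); b=np.polyfit(B[:,0],B[:,1],1)
  print(z,"yaw L,R",np.degrees(np.arctan([a[0],b[0]])),"y at 800",np.polyval(a,800),np.polyval(b,800),"res",(A[:,1]-np.polyval(a,A[:,0])).std())
  yaw=np.arctan((a[0]+b[0])/2)
  print("sep perp",(np.polyval(a,800)-np.polyval(b,800))*np.cos(yaw))
  ex=np.array([np.cos(yaw),np.sin(yaw)]); 
  tips=onz(d,[[298.1,162.5],[329,168.1],[298.1-.6,163.6],[329.4,169.4]],z)[:,:2]; print("tips along axis",(tips@ex).round(1))
  m0=np.array([800,(np.polyval(a,800)+np.polyval(b,800))/2]); print("mid at x=800",m0,"along",m0@ex, "ex",ex)
# green parts: corners foot plate z=12, column top z=252
print("foot corners",onz(d,np.array([[118,155],[85,350],[282,385]])/8+[285,100],12)[:,:2].round(1).tolist())
print("col top corners",onz(d,np.array([[262,70],[340,80],[328,150],[250,140]])/8+[285,100],252)[:,:2].round(1).tolist())
print("crossbar front edge ends",onz(d,np.array([[165,165],[400,200]])/8+[285,100],240)[:,:2].round(1).tolist())
dn=cam("side")
cv2.imwrite("pics/s_rack.png",cv2.resize(dn["img"][120:200,220:290],None,fx=7,fy=7,interpolation=cv2.INTER_CUBIC))
```

```text
handle centre z75 [[514.7 178.9  75. ]] z70 [[515.8 179.8  68. ]]
[[560.4, 191.1, 75.0], [560.1, 167.5, 75.0], [469.4, 166.9, 75.0], [469.7, 190.2, 75.0]]
230 yaw L,R [-10.8182524  -10.83078974] y at 800 -198.81256256585843 -282.4669156483204 res 0.2100964668617439
sep perp 82.16588834423608
tips along axis [674.3 672.9 669.9 668.4]
mid at x=800 [ 800.         -240.63973911] along 830.9581231806552 ex [ 0.98220697 -0.18780169]
240 yaw L,R [-10.8182524  -10.83078974] y at 800 -198.28400033167702 -281.3707861670208 res 0.20866892090011022
sep perp 81.60841984037245
tips along axis [671.5 670.1 667.1 665.6]
mid at x=800 [ 800.         -239.82739325] along 830.8055632536966 ex [ 0.98220697 -0.18780169]
foot corners [[902.9, -192.5], [796.4, -172.0], [775.8, -273.4]]
col top corners [[850.3, -234.0], [844.9, -269.0], [811.6, -262.1], [816.9, -227.2]]
crossbar front edge ends [[810.3, -190.0], [791.8, -295.6]]
```

View pics/s_rack.png

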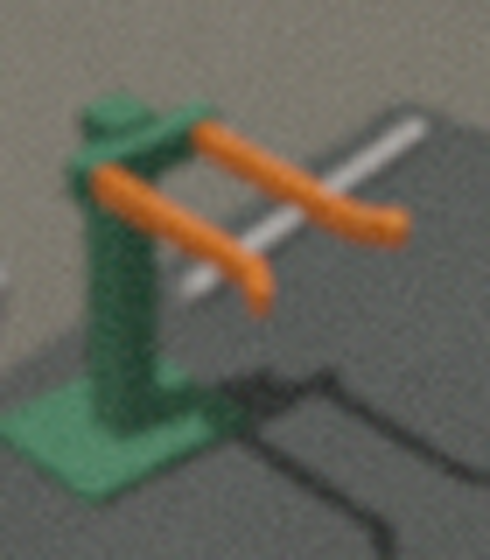

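```bash
cat >> h.py <<'E'
from scipy.spatial.transform import Rotation as Ro
def tool(s=None):
    s=s or arm.read_state(); return np.array(s["position"]),Ro.from_quat(s["ee_rot"]).as_matrix()
E
python3 - <<'E'
from h import *
p,R=tool(); print(R.round(4)); hd=np.degrees(np.arctan2(R[1,2],R[0,2])); print("heading",hd)
p0=np.array([249.029,-573.222,248.312])
for tgt in ([528,183,150],[528,183,55]):
    print(tgt,(R.T@(np.array(tgt)-p0)).round(1),"turn",hd+2.15)
print("clock",arm.read_state()["clock"])
d=cam("top");g=cv2.cvtColor(d["img"],cv2.COLOR_BGR2GRAY).astype(float)
for r in (202,208,214): print(r,d["img"][r,198:222].tolist())
E
```

```text
[[-1.000e-04 -3.984e-01  9.172e-01]
 [ 3.000e-04  9.172e-01  3.984e-01]
 [-1.000e+00  3.000e-04 -0.000e+00]]
heading 23.477765919588865
[528, 183, 150] [ 98.5 582.4 557.2] turn 25.627765919588864
[528, 183, 55] [193.5 582.4 557.2] turn 25.627765919588864
clock 0.4
202 [[177, 109, 56], [176, 108, 55], [175, 107, 55], [175, 107, 55], [175, 107, 55], [166, 101, 52], [140, 87, 49], [94, 63, 43], [55, 46, 40], [43, 43, 41], [43, 43, 41], [43, 43, 41], [41, 41, 39], [38, 36, 33], [50, 37, 29], [72, 46, 29], [87, 55, 32], [91, 56, 32], [92, 56, 32], [95, 59, 33], [104, 64, 35], [122, 74, 39], [147, 90, 47], [162, 98, 50]]
208 [[179, 110, 56], [178, 108, 55], [178, 108, 55], [177, 108, 55], [176, 107, 55], [164, 99, 52], [125, 79, 47], [75, 55, 42], [47, 44, 42], [42, 42, 42], [42, 43, 41], [43, 42, 41], [41, 41, 39], [41, 37, 34], [54, 39, 29], [74, 48, 30], [85, 53, 31], [90, 55, 32], [91, 57, 32], [89, 55, 31], [91, 55, 31], [109, 66, 36], [142, 85, 44], [163, 99, 50]]
214 [[177, 108, 55], [179, 109, 56], [178, 109, 56], [179, 109, 55], [178, 109, 56], [165, 101, 54], [122, 77, 49], [71, 54, 45], [44, 43, 41], [43, 44, 42], [43, 44, 41], [42, 43, 41], [40, 40, 38], [44, 37, 32], [61, 42, 28], [79, 50, 30], [87, 54, 32], [89, 56, 32], [89, 55, 32], [91, 57, 32], [109, 67, 36], [143, 86, 45], [165, 99, 51], [170, 102, 51]]
```

{"method": "carry_out", "body": {"plan": [{"hand":0.085,"xyz":[0.0,0.035,0.033],"turn":3},{"hand":0.085,"xyz":[0.0,0.078,0.075],"turn":8},{"hand":0.085,"xyz":[0.0,0.121,0.117],"turn":14},{"hand":0.085,"xyz":[0.0,0.164,0.158],"turn":20},{"hand":0.085,"xyz":[0.0,0.207,0.199],"turn":25.6},{"hand":0.085,"xyz":[0.0,0.25,0.24],"turn":25.6},{"hand":0.085,"xyz":[0.015,0.293,0.281],"turn":25.6},{"hand":0.085,"xyz":[0.03,0.336,0.322],"turn":25.6},{"hand":0.085,"xyz":[0.045,0.379,0.363],"turn":25.6},{"hand":0.085,"xyz":[0.06,0.422,0.404],"turn":25.6},{"hand":0.085,"xyz":[0.07,0.465,0.445],"turn":25.6},{"hand":0.085,"xyz":[0.075,0.505,0.484],"turn":25.6}]}}

```text
clock: 1.95
position: [492.0, 84.9, 173.0]
ee_rot: [0.013, 0.707, -0.013, 0.707]
contact_force: [1.6, -0.1, 0.4]
gripper_width: 85.0
```

Run:
```python
from h import *
d=cam("wrist"); cv2.imwrite("pics/w1.png",d["img"])
t=cam("top"); cv2.imwrite("pics/t1.png",t["img"])
np.savez("w1.npz",**{k:np.array(v) for k,v in d.items()})
np.savez("t1.npz",**{k:np.array(v) for k,v in t.items()})
s=arm.read_state(); print(s["position"],s["joints"],s["contact_force"],s["wrist_torque"])
```

```text
[493.76780501  87.01669458 172.91738576] [ 4.99077766e-01  2.47733734e-01 -4.00596701e-01  5.47739562e-04
 -9.21029247e-01 -2.10179273e+00] [-0.45368921  0.26057989  0.96482737] [-0.09227648  0.00831526 -0.02796627]
```

View pics/w1.png

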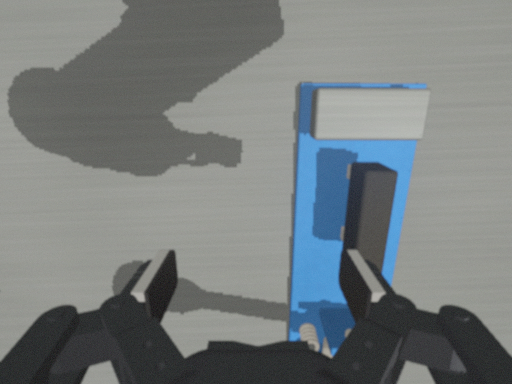

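View pics/t1.png

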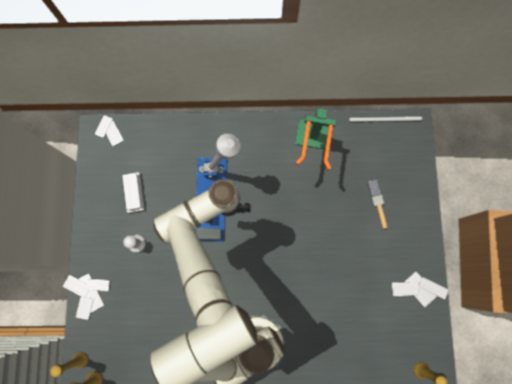

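Run:
```python
from h import *
D=np.load("w1.npz"); i=D["img"]
cv2.imwrite("pics/w1c.png",cv2.resize(i[70:300,280:440],None,fx=2.6,fy=2.6,interpolation=cv2.INTER_CUBIC))
d={k:D[k] for k in D}; d["f"]=float(d["f"])
# plate edges at z=10 along some rows
hsv=cv2.cvtColor(i,cv2.COLOR_BGR2HSV)
for r in (90,150,200,240):
    b=(hsv[r,:,0]>95)&(hsv[r,:,0]<125)&(hsv[r,:,1]>120); w=np.where(b)[0]; w=w[w>270]
    P=onz(d,[[w[0]-.5,r],[w[-1]+.5,r]],10); print(r,w[0],w[-1],P.round(1).tolist(),"w",np.linalg.norm(P[0]-P[1]).round(1))
for r in (180,200,220,240):
    print(r,i[r,335:405:3].tolist())
```

```text
90 301 311 [[402.6, 129.8, 10.0], [403.0, 140.3, 10.0]] w 10.5
150 298 413 [[459.8, 127.4, 10.0], [464.1, 245.3, 10.0]] w 118.0
200 295 405 [[513.5, 124.6, 10.0], [517.9, 244.0, 10.0]] w 119.5
240 294 398 [[561.3, 123.6, 10.0], [565.6, 242.1, 10.0]] w 118.6
180 [[152, 105, 61], [153, 106, 59], [149, 102, 59], [149, 104, 59], [149, 104, 61], [80, 62, 51], [66, 53, 45], [65, 52, 51], [63, 51, 46], [62, 53, 42], [75, 68, 66], [85, 81, 81], [92, 89, 86], [87, 82, 83], [87, 85, 81], [86, 82, 82], [90, 88, 86], [87, 84, 82], [91, 85, 88], [91, 88, 86], [95, 84, 78], [218, 164, 95], [220, 164, 91], [221, 163, 94]]
200 [[149, 101, 57], [148, 101, 54], [150, 106, 59], [150, 107, 62], [106, 71, 46], [61, 48, 45], [63, 53, 48], [56, 49, 42], [58, 45, 44], [69, 65, 63], [82, 80, 81], [83, 81, 86], [82, 81, 80], [85, 84, 84], [83, 80, 82], [81, 81, 82], [83, 83, 82], [85, 84, 86], [82, 82, 84], [103, 90, 82], [218, 160, 89], [220, 163, 89], [220, 161, 92], [218, 161, 88]]
220 [[148, 100, 57], [147, 103, 57], [144, 101, 50], [131, 89, 48], [54, 47, 44], [62, 54, 47], [50, 44, 42], [56, 51, 47], [64, 60, 59], [80, 81, 81], [82, 82, 82], [80, 82, 82], [85, 85, 85], [81, 82, 82], [77, 79, 81], [81, 84, 83], [81, 83, 84], [82, 86, 87], [111, 88, 81], [219, 163, 91], [218, 159, 84], [220, 163, 91], [213, 159, 92], [154, 155, 151]]
240 [[191, 136, 74], [171, 120, 62], [155, 120, 90], [61, 55, 50], [55, 44, 44], [47, 44, 36], [54, 47, 45], [52, 50, 47], [76, 78, 79], [78, 80, 84], [75, 79, 80], [73, 74, 76], [76, 77, 81], [73, 77, 75], [77, 77, 79], [77, 80, 82], [77, 79, 82], [130, 100, 81], [218, 160, 90], [222, 163, 89], [218, 162, 91], [205, 153, 103], [152, 156, 156], [151, 156, 153]]
```

View pics/w1c.png

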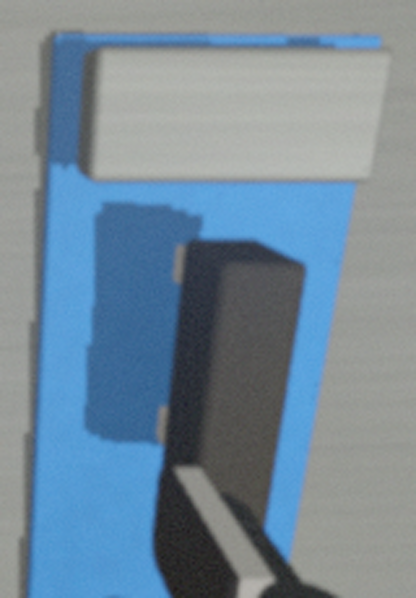

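Run:
```python
from h import *
D=np.load("w1.npz"); d={k:D[k] for k in D}; d["f"]=float(d["f"])
for r,a,b in ((180,364.5,396.5),(200,361,393),(220,358.5,390),(240,357.5,386.5)):
    P=onz(d,[[a,r],[b,r]],75); print(r,P.round(1).tolist(),np.linalg.norm(P[0]-P[1]).round(1),"mid",P.mean(0).round(1), "plate mid y",184.3-0.0375*(P.mean(0)[0]-515.7))
for c in ((302/2.6+280,266/2.6+70),(224/2.6+280,262/2.6+70)): print(onz(d,[c],75).round(1))
s=arm.read_state(); print(s["position"])
```

```text
180 [[475.6, 173.4, 75.0], [476.5, 199.4, 75.0]] 26.1 mid [476.  186.4  75. ] plate mid y 185.78698503970273
200 [[492.8, 171.9, 75.0], [493.7, 198.5, 75.0]] 26.7 mid [493.3 185.2  75. ] plate mid y 185.14166233981365
220 [[510.8, 171.1, 75.0], [511.8, 198.0, 75.0]] 26.9 mid [511.3 184.6  75. ] plate mid y 184.46461101772002
240 [[529.8, 171.7, 75.0], [530.7, 197.0, 75.0]] 25.4 mid [530.3 184.4  75. ] plate mid y 183.75379918764062
[[470.1 198.4  75. ]]
[[467.9 174.1  75. ]]
[493.76780501  87.01669458 172.91738576]
```

Run:
```python
from h import *
D=np.load("t1.npz"); d={k:D[k] for k in D}; d["f"]=float(d["f"])
print(proj(d,[[515,198.4,75],[515,171.7,75],[515,170.4,35],[515,244.5,10],[515,124.5,10],[468,198,75],[468,170,75]]).round(2))
im=cv2.imread("pics/topraw.png")
print(im[206,192:230,0].tolist())
```

```text
[[204.01 209.48]
 [210.85 209.39]
 [212.32 210.95]
 [194.74 212.15]
 [224.34 211.74]
 [203.99 221.46]
 [211.2  221.36]]
[104, 106, 114, 140, 164, 176, 178, 178, 177, 177, 175, 166, 131, 82, 50, 43, 44, 43, 41, 41, 53, 73, 86, 89, 90, 90, 90, 108, 141, 163, 168, 162, 139, 105, 94, 101, 105, 105]
```

{"method": "carry_out", "body": {"plan": [{"hand":0.085,"xyz":[0.005,0.035,0.011],"turn":0},{"hand":0.085,"xyz":[0.02,0.075,0.023],"turn":0},{"hand":0.085,"xyz":[0.045,0.098,0.031],"turn":0},{"hand":0.085,"xyz":[0.08,0.098,0.031],"turn":0},{"hand":0.085,"xyz":[0.108,0.098,0.031],"turn":0},{"hand":0.085,"xyz":[0.118,0.098,0.031],"turn":0},{"hand":0.085,"xyz":[0.118,0.098,0.031],"turn":0},{"hand":0.0,"xyz":[0.118,0.098,0.031],"turn":0},{"hand":0.0,"xyz":[0.118,0.098,0.031],"turn":0},{"hand":0.0,"xyz":[0.118,0.098,0.031],"turn":0},{"hand":0.0,"xyz":[0.118,0.098,0.031],"turn":0}]}}

```text
clock: 3.42
position: [527.8, 181.7, 57.0]
ee_rot: [0.014, 0.705, -0.012, 0.709]
contact_force: [-2.1, 6.1, 2.6]
gripper_width: 27.4
```

{"method": "carry_out", "body": {"plan": [{"hand":0.0,"xyz":[-0.005,0.0,0.0],"turn":0},{"hand":0.0,"xyz":[-0.015,0.003,0.0],"turn":0},{"hand":0.0,"xyz":[-0.028,0.01,0.0],"turn":0},{"hand":0.0,"xyz":[-0.042,0.02,0.0],"turn":0},{"hand":0.0,"xyz":[-0.053,0.032,0.0],"turn":0},{"hand":0.0,"xyz":[-0.06,0.044,0.0],"turn":0},{"hand":0.0,"xyz":[-0.06,0.054,0.0],"turn":0},{"hand":0.0,"xyz":[-0.06,0.062,0.0],"turn":0},{"hand":0.0,"xyz":[-0.06,0.067,0.0],"turn":0},{"hand":0.0,"xyz":[-0.06,0.07,0.0],"turn":0}]}}

```text
clock: 4.68
position: [528.8, 249.6, 114.8]
ee_rot: [0.013, 0.707, -0.013, 0.707]
contact_force: [-0.6, 0.4, -10.0]
gripper_width: 27.4
```

Run:
```python
from h import *
for k in range(2):
    s=arm.read_state(); p,R=tool(s); print(s["clock"],p.round(2),"xax",R[:,0].round(4),"hd",np.degrees(np.arctan2(R[1,2],R[0,2])).round(2),s["contact_force"].round(2),s["wrist_torque"].round(3),s["gripper_width"])
    t=cam("top" if k==0 else "side"); cv2.imwrite(f"pics/lift{k}.png",t["img"]); np.savez(f"lift{k}.npz",**{k2:np.array(v) for k2,v in t.items()})
s=arm.read_state(); p,R=tool(s); print(s["clock"],p.round(2),"xax",R[:,0].round(4),s["contact_force"].round(2),s["wrist_torque"].round(3))
```

```text
4.675 [528.77 249.61 114.82] xax [-8.e-04 -7.e-04 -1.e+00] hd -2.12 [-0.61  0.36 -9.96] [ 0.231  0.123 -0.022] 27.40671187380644
4.725 [528.9  249.88 114.92] xax [-4.e-04 -3.e-04 -1.e+00] hd -2.12 [-0.6  -0.53 -9.53] [0.255 0.022 0.021] 27.178274249772766
4.775 [528.9  249.6  115.01] xax [-4.e-04 -3.e-04 -1.e+00] [ 0.02  0.31 -8.45] [0.197 0.095 0.037]
```

View images.

View pics/lift0.png

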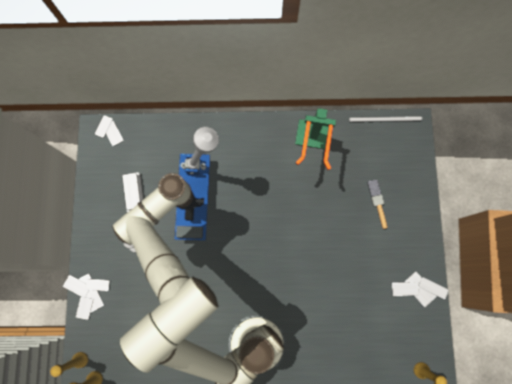

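View pics/lift1.png

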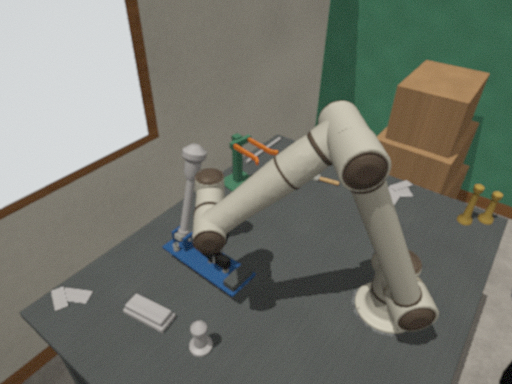

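```bash
cat >> h.py <<'E'
D0=161.0; PZ=-0.4   # pivot ahead of tcp along heading; pivot z minus tcp z
def pivot(s):
    p,R=tool(s); z=R[:,2]; z=z/np.linalg.norm(z); P=p+D0*z; P[2]=p[2]+PZ; return P,R
def headblob(d,uv0,rad=60):
    img=d["img"]; hsv=cv2.cvtColor(img,cv2.COLOR_BGR2HSV)
    m=cv2.inRange(hsv,(0,0,150),(180,45,255))
    k=np.zeros_like(m); cv2.circle(k,(int(uv0[0]),int(uv0[1])),rad,255,-1); m&=k
    m=cv2.morphologyEx(m,cv2.MORPH_OPEN,np.ones((9,9),np.uint8))
    N,l,st,ce=cv2.connectedComponentsWithStats(m)
    return [(st[i,4],st[i,2],st[i,3],ce[i]) for i in range(1,N)],m
E
python3 - <<'E'
from h import *
D=np.load("lift0.npz"); d={k:D[k] for k in D}; d["f"]=float(d["f"])
img=d["img"]
s=arm.read_state(); P,R=pivot(s); print("pivot",P)
b,m=headblob(d,(206,138)); print(b)
ys,xs=np.where(m); print("bbox x",xs.min(),xs.max(),"y",ys.min(),ys.max())
c=max(b,key=lambda q:q[0])[3]
o,v=ray(d,[c]); v=v[0]
# lateral dir
yl=R[:,1]
for h in (250,270,290,300,310,320,345):
    X=P+h*(np.array([0,0,np.cos(.3)])-np.sin(.3)*yl); q=proj(d,[X])[0]; print(h,q.round(2),"blob",c.round(2))
# plate edges at z=10+59.5
br=img[:,:,0].astype(float)-img[:,:,2]
for r in (160,165,215,220,225):
    row=br[r,165:225]; on=np.where(row>45)[0]+165; 
    if len(on): print(r,on[0],on[-1],onz(d,[[on[0]-.5,r],[on[-1]+.5,r]],69.5)[:,:2].round(1).tolist())
cv2.imwrite("pics/liftc.png",cv2.resize(img[115:245,160:230],None,fx=4.5,fy=4.5,interpolation=cv2.INTER_CUBIC))
print(img[138,190:225].tolist())
E
```

```text
pivot [689.79183151 243.64500978 114.60566582]
[(np.int32(372), np.int32(19), np.int32(22), array([203.52688172, 138.46505376]))]
bbox x 194 212 y 128 149
250 [202.21 145.18] blob [203.53 138.47]
270 [203.22 143.44] blob [203.53 138.47]
290 [204.26 141.64] blob [203.53 138.47]
300 [204.79 140.73] blob [203.53 138.47]
310 [205.33 139.8 ] blob [203.53 138.47]
320 [205.87 138.86] blob [203.53 138.47]
345 [207.27 136.45] blob [203.53 138.47]
160 179 209 [[717.8, 303.5], [715.9, 179.2]]
165 179 209 [[697.2, 303.1], [695.2, 179.1]]
215 176 205 [[495.6, 310.4], [494.0, 193.1]]
220 176 205 [[476.0, 310.0], [474.4, 192.9]]
225 175 205 [[456.4, 313.4], [454.8, 192.7]]
[[106, 110, 104], [105, 109, 103], [112, 116, 112], [145, 149, 149], [190, 194, 196], [215, 219, 222], [220, 225, 227], [221, 226, 227], [221, 226, 227], [220, 225, 227], [221, 225, 227], [220, 225, 227], [222, 226, 228], [222, 226, 228], [217, 221, 223], [209, 214, 216], [205, 209, 211], [203, 208, 210], [204, 208, 210], [204, 208, 210], [199, 204, 206], [185, 188, 191], [161, 165, 166], [142, 146, 147], [136, 139, 141], [135, 138, 140], [136, 139, 141], [131, 135, 135], [118, 121, 120], [107, 111, 107], [106, 110, 103], [106, 110, 103], [107, 111, 104], [106, 109, 103], [107, 110, 104]]
```

View pics/liftc.png

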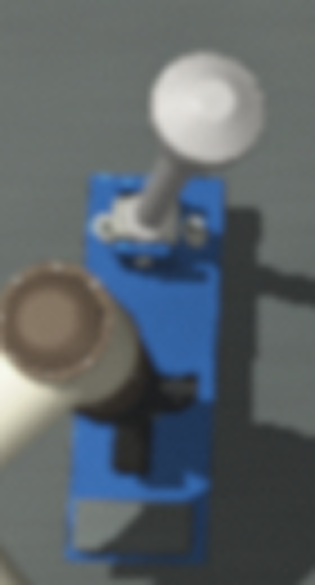

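```bash
cat > step.py <<'E'
import sys,json,os
from h import *
from scipy.signal import lsim
from scipy.optimize import least_squares, lsq_linear, brentq
DT=0.125; BETA=3.48; DEL=0.655; H=318.0; HOLD=0.05
def look(verbose=True):
    s=arm.read_state(); P,R=pivot(s); yl=R[:,1]*[1,1,0]; yl/=np.linalg.norm(yl)
    d=cam("top")
    X=lambda th:P+H*(np.array([0,0,np.cos(th)])-np.sin(th)*yl)
    q0=proj(d,[X(0)])[0]
    g=cv2.cvtColor(d["img"],cv2.COLOR_BGR2GRAY); hsv=cv2.cvtColor(d["img"],cv2.COLOR_BGR2HSV)
    m=((g>124)&(hsv[:,:,1]<45)).astype(np.uint8)*255
    r=int(q0[1]);c=int(q0[0]); win=np.zeros_like(m); win[max(0,r-20):r+24,max(0,c-48):c+48]=255; m&=win
    m=cv2.morphologyEx(m,cv2.MORPH_OPEN,cv2.getStructuringElement(cv2.MORPH_ELLIPSE,(11,11)))
    cs=cv2.findContours(m,cv2.RETR_EXTERNAL,cv2.CHAIN_APPROX_NONE)[0]
    best=None
    for k in cs:
        a=cv2.contourArea(k)
        if a<150: continue
        (u,v),rr=cv2.minEnclosingCircle(k); x,y,w,h=cv2.boundingRect(k)
        M=cv2.moments(k); cu=M["m10"]/M["m00"];cv=M["m01"]/M["m00"]
        e=abs(rr-12.5)+abs(cv-q0[1])/3
        if best is None or e<best[0]: best=(e,cu,cv,rr,a,w,h)
    if best is None: print("NO HEAD"); return s,P,None,d
    e,u,v,rr,a,w,h=best
    f=lambda th:proj(d,[X(th)])[0][0]-u
    th=brentq(f,-0.6,0.6); qq=proj(d,[X(th)])[0]
    if verbose: print(f"blob ({u:.1f},{v:.1f}) r{rr:.1f} a{a:.0f} {w}x{h} pred row {qq[1]:.1f}")
    return s,P,th,d
def Amat(al): return np.array([[0,1],[al,-DEL]])
def sim(t,u,al,b,x0):
    # t uniform grid, u velocity at grid (zoh)
    A=Amat(al);B=np.array([[BETA,0],[-DEL*BETA,1.]])
    U=np.c_[u,np.full(len(t),b)]
    return lsim((A,B,np.eye(2),np.zeros((2,2))),U,t-t[0],X0=x0,interp=False)[2]
E
python3 - <<'E'
from step import *
s,P,th,d=look(); print(s["clock"],P.round(1),th,s["wrist_torque"].round(3))
cv2.imwrite("pics/q.png",d["img"])
E
```

```text
blob (205.2,138.3) r13.0 a466 25x25 pred row 139.0
4.775 [689.8 243.6 114.6] 0.29389532670447543 [0.197 0.095 0.037]
```

```bash
cat > ctl.py <<'E'
# usage: ctl.py '<rows json [[x,y,z,turn],..] of last call>' sref horizon_rows n_exec [th_w s_w u_w]
from step import *
rows=json.loads(sys.argv[1]); sref=float(sys.argv[2]); N=int(sys.argv[3]); nex=int(sys.argv[4])
wt=[float(a) for a in sys.argv[5:8]] or [1/0.05,1/0.3,1/0.5]
umax=0.42
L=json.load(open("log.json")) if os.path.exists("log.json") else None
s,P,th,d=look(); t=s["clock"]
p,R=tool(s); hd=np.arctan2(R[1,2],R[0,2])
if L is None:
    L={"s":[[t-0.05,0.0]],"m":[],"P0":P.tolist(),"al":4.37,"b":0.0,"t0":t,"hd0":hd}
    # lateral unit
s0=L["s"][-1][1]; ts=t-DT*len(rows)
if rows:
    L["s"].append([ts,s0])
    for i,r in enumerate(rows):
        L["s"].append([ts+DT*(i+1), s0+r[1]-D0/1000*np.sin(np.radians(r[3]))])
sc=L["s"][-1][1]
yl=np.array([-np.sin(hd),np.cos(hd)])
# actual lateral displacement
if "cmdP" in L: pass
sa=float((P[:2]-np.array(L["P0"])[:2])@yl)/1000
if not L["m"]: L["off"]=sa-sc
e=sa-sc-L["off"] if abs(sys.argv[1].count("]"))>=0 else 0
if th is not None:
    th+=0.006; thc=th-(BETA*e if abs(e)<0.012 else 0); L["m"].append([t,thc])
print(f"t={t:.3f} theta={th} s_cmd={sc:.4f} s_act-cmd={1000*e:.1f}mm pivot={P.round(0)} hd={np.degrees(hd):.2f} torque={s['wrist_torque'][0]:.3f}")
# fit
dt=0.005
T0=L["t0"]; W=2.6
tw=max(T0,t-W); M=np.array([m for m in L["m"] if m[0]>=tw-1e-6])
K=np.array(L["s"]); 
n=int(round((t-M[0][0])/dt)); grid=M[0][0]+dt*np.arange(n+1)
sg=np.interp(grid,K[:,0],K[:,1]); u=np.r_[np.diff(sg)/dt,0]
idx=np.round((M[:,0]-grid[0])/dt).astype(int)
def res(q):
    x=sim(grid,u,q[2],q[3],q[:2]) if n>0 else np.array([q[:2]])
    pr=[(q[2]-L["al"])/L.get("alsd",1.2),(q[3]-L["b"])/L.get("bsd",0.15),q[1]/3.0]
    if tw<=T0+1e-6: pr+=[q[1]/0.01]
    return np.r_[(x[idx,0]-M[:,1])/0.005,pr]
f=least_squares(res,[M[0][1],0,L["al"],L["b"]],loss="linear")
q=f.x; al,b=q[2],q[3]
x=(sim(grid,u,al,b,q[:2]) if n>0 else np.array([q[:2]]))[-1]
rr=f.fun[:len(M)]*0.005
print("resid mrad",(rr[-6:]*1000).round(1),f"alpha={al:.2f} b={b:.3f} th_eq={-b/al:.3f}")
lam=(-DEL+np.sqrt(DEL**2+4*al))/2
print(f"est theta={x[0]:.3f} thdot={x[1]:.3f} p={(lam+DEL)*x[0]+x[1]:.3f}")
json.dump(L,open("log.json","w"))
# plan: hold, then rows with holds after each nex rows
segs=[("h",HOLD)]; k=0
for i in range(N):
    segs.append((i,DT)); k+=1
    if k%nex==0: segs.append(("h",HOLD))
tot=sum(a[1] for a in segs); ng=int(round(tot/dt)); g=dt*np.arange(ng+1)
Ug=np.zeros((ng+1,N)); j=0
for nm,D in segs:
    m=int(round(D/dt))
    if nm!="h": Ug[j:j+m,nm]=1/DT
    j+=m
x0=np.array(x)
base=sim(g,np.zeros(ng+1),al,b,x0)
G=np.array([sim(g,Ug[:,i],al,0,[0,0]) for i in range(N)])  # per metre of row shift
Sg=np.cumsum(Ug,0)*dt
ths=-b/al
A=[];B=[]
sk=slice(0,ng+1,5)
A.append(wt[0]*G[:,sk,0].T);B.append(wt[0]*(0.0-base[sk,0]))
A.append(wt[1]*Sg[sk]);B.append(wt[1]*np.full(len(g[sk]),sref-sc))
A.append(wt[2]*np.eye(N)/DT);B.append(np.zeros(N))
Dm=(np.eye(N)-np.eye(N,k=-1)); A.append(wt[2]*2*Dm/DT);B.append(np.zeros(N))
# terminal unstable mode about equilibrium
lv=np.array([lam+DEL,1]); A.append(200*(G[:,-1]@lv)[None]);B.append([200*(-(base[-1]-np.array([ths,0]))@lv)])
A=np.vstack(A);B=np.concatenate(B)
r=lsq_linear(A,B,bounds=(-umax*DT,umax*DT)).x
y=np.cumsum(r)
pred=base+np.tensordot(r,G,1)
print("rows mm cumulative:",(y*1000).round(1)[:max(8,nex)])
tt=[HOLD+DT*i for i in range(0,N+1,2)]
print("pred theta:",[f"{pred[min(ng,int(a/dt)),0]:.3f}" for a in tt],"theta range %.3f %.3f"%(pred[:,0].min(),pred[:,0].max()),"s_end %.3f"%(sc+y[-1]))
E
python3 - <<'E'
import os
if os.path.exists("log.json"): os.remove("log.json")
E
python3 ctl.py '[]' -0.16 12 4; cp log.json log0.json; for w in "20 1 2" "20 0.3 1" "20 3 4"; do rm log.json; echo; python3 ctl.py '[]' -0.16 12 5 $w; done
```

```text
blob (205.3,138.2) r12.9 a465 25x25 pred row 139.0
t=4.825 theta=0.3004299608562192 s_cmd=0.0000 s_act-cmd=0.0mm pivot=[690. 243. 115.] hd=-2.13 torque=0.190
resid mrad [0.] alpha=4.37 b=0.000 th_eq=-0.000
est theta=0.300 thdot=0.000 p=0.734
rows mm cumulative: [ -52.5 -105.  -132.8 -149.4 -166.3 -179.8 -192.6 -207.6]
pred theta: ['0.302', '0.005', '-0.042', '-0.030', '-0.034', '-0.029', '-0.044'] theta range -0.128 0.302 s_end -0.282

blob (205.3,138.3) r12.9 a468 25x25 pred row 139.0
t=4.875 theta=0.30005027107423693 s_cmd=0.0000 s_act-cmd=0.0mm pivot=[690. 243. 115.] hd=-2.14 torque=0.224
resid mrad [0.] alpha=4.37 b=0.000 th_eq=-0.000
est theta=0.300 thdot=0.000 p=0.733
rows mm cumulative: [ -52.5 -105.  -129.6 -143.2 -160.5 -177.7 -191.3 -204.4]
pred theta: ['0.302', '0.005', '-0.022', '-0.017', '-0.021', '-0.023', '-0.041'] theta range -0.151 0.302 s_end -0.297

blob (205.3,138.3) r12.9 a467 25x25 pred row 139.0
t=4.925 theta=0.3001280218076355 s_cmd=0.0000 s_act-cmd=0.0mm pivot=[690. 243. 115.] hd=-2.14 torque=0.193
resid mrad [0.] alpha=4.37 b=0.000 th_eq=-0.000
est theta=0.300 thdot=0.000 p=0.733
rows mm cumulative: [ -52.5 -105.  -129.9 -142.5 -160.8 -178.3 -191.5 -204.8]
pred theta: ['0.302', '0.005', '-0.020', '-0.019', '-0.022', '-0.026', '-0.039'] theta range -0.150 0.302 s_end -0.296

blob (205.4,138.2) r12.9 a468 25x25 pred row 139.0
t=4.975 theta=0.3007270356257463 s_cmd=0.0000 s_act-cmd=0.0mm pivot=[690. 243. 115.] hd=-2.14 torque=0.291
resid mrad [0.] alpha=4.37 b=0.000 th_eq=-0.000
est theta=0.301 thdot=0.000 p=0.735
rows mm cumulative: [ -52.5 -105.  -131.4 -146.6 -162.2 -178.1 -191.9 -204.4]
pred theta: ['0.302', '0.005', '-0.032', '-0.020', '-0.023', '-0.023', '-0.057'] theta range -0.138 0.302 s_end -0.290
```

```bash
sed -e '/^# fit/,$!d' ctl.py > /dev/null
python3 - <<'E'
from step import *
def plan(x0,al,b,sc,sref,N,nex,wt,umax=0.42):
    dt=0.005
    segs=[("h",HOLD)];k=0
    for i in range(N):
        segs.append((i,DT));k+=1
        if k%nex==0: segs.append(("h",HOLD))
    tot=sum(a[1] for a in segs);ng=int(round(tot/dt));g=dt*np.arange(ng+1);Ug=np.zeros((ng+1,N));j=0
    for nm,D in segs:
        m=int(round(D/dt))
        if nm!="h": Ug[j:j+m,nm]=1/DT
        j+=m
    lam=(-DEL+np.sqrt(DEL**2+4*al))/2
    base=sim(g,np.zeros(ng+1),al,b,x0);G=np.array([sim(g,Ug[:,i],al,0,[0,0]) for i in range(N)]);Sg=np.cumsum(Ug,0)*dt
    A=[];B=[];sk=slice(0,ng+1,5);ths=-b/al
    A.append(wt[0]*G[:,sk,0].T);B.append(wt[0]*(0-base[sk,0]))
    A.append(wt[1]*Sg[sk]);B.append(wt[1]*np.full(len(g[sk]),sref-sc))
    A.append(wt[2]*np.eye(N)/DT);B.append(np.zeros(N))
    Dm=np.eye(N)-np.eye(N,k=-1);A.append(wt[2]*2*Dm/DT);B.append(np.zeros(N))
    lv=np.array([lam+DEL,1]);A.append(200*(G[:,-1]@lv)[None]);B.append([200*(-(base[-1]-np.array([ths,0]))@lv)])
    r=lsq_linear(np.vstack(A),np.concatenate(B),bounds=(-umax*DT,umax*DT)).x
    pred=base+np.tensordot(r,G,1)
    return r,g,pred
for wt in ([20,6,1],[20,12,1],[20,20,1],[10,20,2]):
    r,g,pred=plan([.3,0],4.37,0,0,-.15,14,3,wt)
    print(wt,(np.cumsum(r)*1000).round(0),"th",pred[10::25,0].round(3))
# robustness of first-3-row kick to alpha
for al in (2.4,4.37,6.4):
    for first in ([-.052,-.105,-.131],[-.052,-.104,-.140],[-.05,-.1,-.13]):
        u=np.r_[np.diff([0]+first)/DT]; g=np.arange(0,0.425,0.005); uu=np.zeros(len(g)); 
        for i in range(3): uu[i*25:(i+1)*25]=u[i]
        x=sim(g,uu,al,0,[.3,0])[-1]; lam=(-DEL+np.sqrt(DEL**2+4*al))/2
        print(al,first,x.round(3),"p",((lam+DEL)*x[0]+x[1]).round(3),"extra disp mm",(-((lam+DEL)*x[0]+x[1])/(lam*BETA)*1000).round(1))
E
```

```text
[20, 6, 1] [ -52. -105. -135. -151. -164. -180. -196. -207. -222. -236. -246. -259.
 -266. -318.] th [ 0.302  0.142  0.005 -0.045 -0.027 -0.026 -0.029 -0.016 -0.022 -0.02
 -0.018 -0.017 -0.015 -0.021 -0.003 -0.053]
[20, 12, 1] [ -52. -105. -143. -157. -168. -181. -194. -202. -213. -224. -232. -242.
 -246. -295.] th [ 0.302  0.142  0.005 -0.074 -0.05  -0.043 -0.041 -0.026 -0.027 -0.022
 -0.017 -0.013 -0.01  -0.013  0.005 -0.04 ]
[20, 20, 1] [ -52. -105. -157. -166. -174. -182. -190. -195. -201. -207. -211. -218.
 -219. -260.] th [ 0.302  0.142  0.005 -0.12  -0.085 -0.068 -0.058 -0.041 -0.034 -0.024
 -0.016 -0.008 -0.002 -0.001  0.015 -0.023]
[10, 20, 2] [ -52. -105. -157. -186. -191. -190. -190. -189. -188. -187. -186. -186.
 -192. -217.] th [ 0.302  0.142  0.005 -0.122 -0.128 -0.13  -0.099 -0.07  -0.047 -0.029
 -0.014 -0.001  0.011  0.02   0.023 -0.011]
2.4 [-0.052, -0.105, -0.131] [-0.063  0.295] p 0.174 extra disp mm -39.9
2.4 [-0.052, -0.104, -0.14] [-0.093  0.307] p 0.13 extra disp mm -29.8
2.4 [-0.05, -0.1, -0.13] [-0.06   0.301] p 0.186 extra disp mm -42.5
4.37 [-0.052, -0.105, -0.131] [-0.042  0.345] p 0.241 extra disp mm -38.8
4.37 [-0.052, -0.104, -0.14] [-0.072  0.352] p 0.175 extra disp mm -28.2
4.37 [-0.05, -0.1, -0.13] [-0.038  0.356] p 0.263 extra disp mm -42.3
6.4 [-0.052, -0.105, -0.131] [-0.019  0.411] p 0.357 extra disp mm -46.2
6.4 [-0.052, -0.104, -0.14] [-0.049  0.413] p 0.272 extra disp mm -35.1
6.4 [-0.05, -0.1, -0.13] [-0.014  0.43 ] p 0.391 extra disp mm -50.5
```

```bash
python3 - <<'E'
t=open("ctl.py").read()
t=t.replace("Dm=(np.eye(N)","A.append(50*np.eye(N)[-2:]/DT);B.append(np.zeros(2))\nDm=(np.eye(N)")
t=t.replace("or [1/0.05,1/0.3,1/0.5]","or [20,12,1]")
open("ctl.py","w").write(t)
E
cat log.json; python3 -c "
from bench import arm; print(arm.read_state()['clock'])"
```

```text
{"s": [[4.925, 0.0]], "m": [[4.975, 0.3007270356257463]], "P0": [689.7934520802389, 243.1858581128986, 114.89098653853732], "al": 4.37, "b": 0.0, "t0": 4.975, "hd0": -0.03737836183174165, "off": 0.0}5.025
```

{"method": "carry_out", "body": {"plan": [{"hand":0.0,"xyz":[0.0,-0.052,0.0],"turn":0},{"hand":0.0,"xyz":[0.0,-0.104,0.0],"turn":0},{"hand":0.0,"xyz":[0.0,-0.145,0.0],"turn":0}]}}

```text
clock: 5.4
position: [522.9, 102.5, 115.5]
ee_rot: [0.013, 0.707, -0.013, 0.707]
contact_force: [0.9, -0.2, -9.5]
gripper_width: 27.0
```

```bash
python3 ctl.py '[[0,-0.052,0,0],[0,-0.104,0,0],[0,-0.145,0,0]]' -0.19 14 3
```

```text
blob (211.7,137.1) r13.3 a479 26x25 pred row 138.0
t=5.400 theta=-0.09735966791412573 s_cmd=-0.1450 s_act-cmd=-1.8mm pivot=[684.  97. 115.] hd=-2.13 torque=-0.069
resid mrad [-0.7  0.5] alpha=3.91 b=-0.039 th_eq=0.010
est theta=-0.091 thdot=0.417 p=0.205
rows mm cumulative: [ -3.1 -15.1 -26.9 -37.8 -45.  -53.8 -61.7 -67. ]
pred theta: ['-0.071', '-0.038', '-0.031', '-0.029', '-0.023', '-0.018', '-0.012', '-0.026'] theta range -0.091 -0.011 s_end -0.241
```

{"method": "carry_out", "body": {"plan": [{"hand":0.0,"xyz":[0.0,-0.004,0.0],"turn":0},{"hand":0.0,"xyz":[0.0,-0.015,0.0],"turn":0},{"hand":0.0,"xyz":[0.0,-0.027,0.0],"turn":0}]}}

```text
clock: 5.82
position: [522.7, 77.7, 115.4]
ee_rot: [0.013, 0.707, -0.013, 0.707]
contact_force: [0.6, -1.0, -10.1]
gripper_width: 27.4
```

```bash
python3 ctl.py '[[0,-0.004,0,0],[0,-0.015,0,0],[0,-0.027,0,0]]' -0.19 14 3
```

```text
blob (223.4,137.1) r13.3 a486 26x25 pred row 137.9
t=5.825 theta=-0.05864359917192872 s_cmd=-0.1720 s_act-cmd=0.6mm pivot=[684.  72. 115.] hd=-2.04 torque=-0.036
resid mrad [-0.  -1.1  0.6] alpha=4.17 b=-0.116 th_eq=0.028
est theta=-0.060 thdot=0.227 p=0.083
rows mm cumulative: [ 12.9   5.2  -0.   -5.   -8.2 -12.1 -15.5 -17.6]
pred theta: ['-0.050', '0.007', '0.009', '0.008', '0.009', '0.011', '0.010', '0.019'] theta range -0.060 0.024 s_end -0.194
```

{"method": "carry_out", "body": {"plan": [{"hand":0.0,"xyz":[0.0,0.008,0.0],"turn":0},{"hand":0.0,"xyz":[0.0,0.004,0.0],"turn":0},{"hand":0.0,"xyz":[0.0,-0.001,0.0],"turn":0}]}}

```text
clock: 6.25
position: [522.5, 77.0, 115.3]
ee_rot: [0.013, 0.707, -0.013, 0.707]
contact_force: [1.4, -0.3, -10.0]
gripper_width: 27.3
```

```bash
python3 ctl.py '[[0,0.008,0,0],[0,0.004,0,0],[0,-0.001,0,0]]' -0.19 14 3 20 12 2
```

```text
blob (229.8,137.1) r13.3 a488 26x25 pred row 138.0
t=6.250 theta=0.002466184686678123 s_cmd=-0.1730 s_act-cmd=0.9mm pivot=[683.  71. 115.] hd=-2.06 torque=-0.029
resid mrad [-0.  -1.   0.4  0. ] alpha=4.19 b=-0.118 th_eq=0.028
est theta=-0.000 thdot=0.113 p=0.112
rows mm cumulative: [ -0.8  -3.9  -7.2 -10.1 -12.2 -14.3 -16.1 -17.3]
pred theta: ['0.005', '0.014', '0.015', '0.014', '0.015', '0.015', '0.015', '0.026'] theta range -0.000 0.030 s_end -0.188
```

{"method": "carry_out", "body": {"plan": [{"hand":0.0,"xyz":[0.0,-0.002,0.0],"turn":0},{"hand":0.0,"xyz":[0.0,-0.005,0.0],"turn":0},{"hand":0.0,"xyz":[0.0,-0.008,0.0],"turn":0}]}}

```text
clock: 6.68
position: [522.2, 68.4, 115.3]
ee_rot: [0.013, 0.707, -0.013, 0.707]
contact_force: [0.1, 0.4, -9.0]
gripper_width: 27.1
```

```bash
python3 ctl.py '[[0,-0.002,0,0],[0,-0.005,0,0],[0,-0.008,0,0]]' -0.19 14 3 20 12 2
```

```text
blob (233.6,137.2) r13.1 a486 26x25 pred row 138.1
t=6.675 theta=0.01242562836462481 s_cmd=-0.1810 s_act-cmd=0.2mm pivot=[683.  62. 115.] hd=-2.12 torque=0.014
resid mrad [-0.  -1.3  0.3  0.7 -0.3] alpha=4.16 b=-0.115 th_eq=0.028
est theta=0.012 thdot=0.077 p=0.105
rows mm cumulative: [ -2.6  -4.8  -7.   -8.9 -10.3 -11.5 -12.6 -13.2]
pred theta: ['0.015', '0.015', '0.016', '0.016', '0.017', '0.017', '0.017', '0.028'] theta range 0.012 0.032 s_end -0.190
```

{"method": "carry_out", "body": {"plan": [{"hand":0.0,"xyz":[0.0,-0.003,0.0],"turn":0},{"hand":0.0,"xyz":[0.0,-0.005,0.0],"turn":0},{"hand":0.0,"xyz":[0.0,-0.007,0.0],"turn":0},{"hand":0.0,"xyz":[0.0,-0.009,0.0],"turn":0}]}}

```text
clock: 7.22
position: [521.9, 59.5, 115.3]
ee_rot: [0.013, 0.707, -0.013, 0.707]
contact_force: [0.0, 0.3, -9.0]
gripper_width: 27.2
```

```bash
python3 ctl.py '[[0,-0.003,0,0],[0,-0.005,0,0],[0,-0.007,0,0],[0,-0.009,0,0]]' -0.20 14 4 20 12 2
```

```text
blob (236.7,137.3) r13.1 a486 26x26 pred row 138.2
t=7.225 theta=0.01515671745308114 s_cmd=-0.1900 s_act-cmd=0.3mm pivot=[683.  54. 115.] hd=-2.12 torque=0.014
resid mrad [-0.  -1.4  0.3  0.8 -0.  -0.1] alpha=4.15 b=-0.114 th_eq=0.027
est theta=0.014 thdot=0.047 p=0.081
rows mm cumulative: [-0.1 -1.4 -2.7 -3.9 -4.9 -5.6 -6.1 -6.5]
pred theta: ['0.016', '0.020', '0.019', '0.019', '0.019', '0.018', '0.020', '0.030'] theta range 0.014 0.034 s_end -0.190
```

{"method": "carry_out", "body": {"plan": [{"hand":0.0,"xyz":[0.0,-0.001,-0.004],"turn":0},{"hand":0.0,"xyz":[0.0,-0.002,-0.01],"turn":0},{"hand":0.0,"xyz":[0.0,-0.003,-0.016],"turn":0},{"hand":0.0,"xyz":[0.0,-0.004,-0.02],"turn":0}]}}

```text
clock: 7.78
position: [501.1, 56.3, 115.4]
ee_rot: [0.013, 0.707, -0.013, 0.707]
contact_force: [-0.2, 0.1, -9.2]
gripper_width: 27.2
```

```bash
python3 ctl.py '[[0,-0.001,0,0],[0,-0.002,0,0],[0,-0.003,0,0],[0,-0.004,0,0]]' -0.24 16 4 20 12 2
```

```text
blob (238.1,143.7) r13.5 a500 27x26 pred row 144.5
t=7.775 theta=0.01877678235005075 s_cmd=-0.1940 s_act-cmd=0.3mm pivot=[662.  50. 115.] hd=-2.11 torque=0.049
resid mrad [-0.1  0.3  0.3 -0.7 -0.7  0.3] alpha=4.18 b=-0.111 th_eq=0.027
est theta=0.018 thdot=0.023 p=0.066
rows mm cumulative: [ 5.9  4.5  2.4  0.2 -2.1 -4.  -5.8 -7.9]
pred theta: ['0.019', '0.038', '0.029', '0.025', '0.021', '0.018', '0.016', '0.014', '0.025'] theta range 0.014 0.041 s_end -0.204
```

{"method": "carry_out", "body": {"plan": [{"hand":0.0,"xyz":[0.0,0.004,-0.005],"turn":0},{"hand":0.0,"xyz":[0.0,0.004,-0.012],"turn":0},{"hand":0.0,"xyz":[0.0,0.003,-0.02],"turn":0},{"hand":0.0,"xyz":[0.0,0.001,-0.026],"turn":0}]}}

```text
clock: 8.32
position: [475.1, 58.2, 115.3]
ee_rot: [0.013, 0.707, -0.013, 0.707]
contact_force: [0.3, -0.6, -8.9]
gripper_width: 27.2
```

```bash
python3 ctl.py '[[0,0.004,0,0],[0,0.004,0,0],[0,0.003,0,0],[0,0.001,0,0]]' -0.40 24 4 20 5 2
```

```text
blob (238.1,151.8) r13.5 a505 27x26 pred row 152.6
t=8.325 theta=0.023965692000416344 s_cmd=-0.1930 s_act-cmd=0.3mm pivot=[636.  52. 115.] hd=-2.11 torque=0.023
resid mrad [-0.3  0.9  0.2 -0.4 -1.5  0.6] alpha=4.14 b=-0.117 th_eq=0.028
est theta=0.024 thdot=0.010 p=0.066
rows mm cumulative: [ 12.   10.8   8.2   4.9   1.1  -2.4  -6.1 -11. ]
pred theta: ['0.024', '0.062', '0.049', '0.043', '0.034', '0.030', '0.024', '0.021', '0.017', '0.016', '0.012', '0.012', '0.016'] theta range 0.010 0.066 s_end -0.250
```

{"method": "carry_out", "body": {"plan": [{"hand":0.0,"xyz":[0.0,0.008,-0.006],"turn":0},{"hand":0.0,"xyz":[0.0,0.009,-0.013],"turn":0},{"hand":0.0,"xyz":[0.0,0.007,-0.02],"turn":0},{"hand":0.0,"xyz":[0.0,0.004,-0.026],"turn":0}]}}

```text
clock: 8.88
position: [449.4, 63.2, 115.3]
ee_rot: [0.013, 0.707, -0.013, 0.707]
contact_force: [-0.1, -0.3, -8.8]
gripper_width: 27.5
```

```bash
python3 ctl.py '[[0,0.008,0,0],[0,0.009,0,0],[0,0.007,0,0],[0,0.004,0,0]]' -0.40 24 4 20 5 2
```

```text
blob (238.2,159.7) r13.5 a510 27x26 pred row 160.6
t=8.875 theta=0.04011943821407941 s_cmd=-0.1890 s_act-cmd=0.3mm pivot=[610.  57. 115.] hd=-2.11 torque=0.062
resid mrad [-0.   0.4 -0.9 -0.2  0.2] alpha=4.15 b=-0.124 th_eq=0.030
est theta=0.039 thdot=0.026 p=0.120
rows mm cumulative: [  5.1   2.7  -0.7  -5.   -9.8 -14.  -18.4 -23.9]
pred theta: ['0.041', '0.058', '0.045', '0.041', '0.033', '0.029', '0.024', '0.021', '0.017', '0.016', '0.013', '0.013', '0.017'] theta range 0.010 0.062 s_end -0.263
```

{"method": "carry_out", "body": {"plan": [{"hand":0.0,"xyz":[0.0,0.005,-0.005],"turn":0},{"hand":0.0,"xyz":[0.0,0.004,-0.01],"turn":0},{"hand":0.0,"xyz":[0.0,0.001,-0.014],"turn":0},{"hand":0.0,"xyz":[0.0,-0.004,-0.016],"turn":0}]}}

```text
clock: 9.43
position: [433.5, 59.7, 115.3]
ee_rot: [0.013, 0.707, -0.013, 0.707]
contact_force: [-0.5, -0.5, -9.1]
gripper_width: 27.2
```

```bash
python3 ctl.py '[[0,0.005,0,0],[0,0.004,0,0],[0,0.001,0,0],[0,-0.004,0,0]]' -0.40 24 4 20 8 2
```

```text
blob (240.0,164.7) r13.5 a512 27x26 pred row 165.6
t=9.425 theta=0.04659302235665362 s_cmd=-0.1930 s_act-cmd=0.2mm pivot=[594.  54. 115.] hd=-2.10 torque=0.053
resid mrad [ 0.2 -0.6  0.1 -0.4  0.2] alpha=4.10 b=-0.126 th_eq=0.031
est theta=0.046 thdot=0.070 p=0.179
rows mm cumulative: [  6.8   1.6  -5.  -13.3 -22.2 -29.9 -37.7 -47.5]
pred theta: ['0.049', '0.074', '0.052', '0.045', '0.032', '0.026', '0.019', '0.015', '0.011', '0.010', '0.005', '0.007', '0.002'] theta range 0.002 0.082 s_end -0.332
```

{"method": "carry_out", "body": {"plan": [{"hand":0.0,"xyz":[0.0,0.004,-0.003],"turn":1},{"hand":0.0,"xyz":[0.0,0.003,-0.007],"turn":2},{"hand":0.0,"xyz":[0.0,0.001,-0.01],"turn":3},{"hand":0.0,"xyz":[0.0,-0.003,-0.013],"turn":4}]}}

```text
clock: 9.98
position: [420.6, 57.3, 115.3]
ee_rot: [0.038, 0.706, -0.038, 0.706]
contact_force: [0.6, 0.2, -9.4]
gripper_width: 27.3
```

```bash
python3 ctl.py '[[0,0.004,0,1],[0,0.003,0,2],[0,0.001,0,3],[0,-0.003,0,4]]' -0.40 24 4 20 8 2
```

```text
blob (243.8,169.3) r13.4 a508 27x26 pred row 170.0
t=9.975 theta=0.04033985715339989 s_cmd=-0.2072 s_act-cmd=-6.5mm pivot=[581.  40. 115.] hd=-6.17 torque=0.035
resid mrad [ 0.5 -1.6 -1.6  3.1 -0.8] alpha=4.32 b=-0.118 th_eq=0.027
est theta=0.062 thdot=0.161 p=0.312
rows mm cumulative: [-13.9 -23.1 -31.7 -42.7 -53.7 -62.5 -71.2 -81.7]
pred theta: ['0.070', '0.038', '0.024', '0.023', '0.014', '0.013', '0.009', '0.008', '0.006', '0.007', '0.004', '0.006', '0.002'] theta range 0.002 0.070 s_end -0.375
```

```bash
python3 - <<'E'
t=open("ctl.py").read()
a=t.index("s,P,th,d=look()"); b=t.index("# fit\n")
new='''if rows=="re":
    t=L["m"][-1][0]; sc=L["s"][-1][1]
else:
    s,P,th,d=look(); t=s["clock"]
    p,R=tool(s); hd=np.arctan2(R[1,2],R[0,2])
    s0=L["s"][-1][1]; ts=t-DT*len(rows); tc=np.array(L["tc"]); hc=L["hc"]
    if rows:
        L["s"].append([ts,s0])
        for i,r in enumerate(rows):
            L["s"].append([ts+DT*(i+1), s0+r[1]-D0/1000*np.sin(np.radians(r[3]))])
        r=rows[-1]; c_,s_=np.cos(hc),np.sin(hc)
        tc=tc+1000*(r[2]*np.array([c_,s_])+r[1]*np.array([-s_,c_])); hc=hc-np.radians(r[3])
        L["tc"]=tc.tolist(); L["hc"]=float(hc)
    sc=L["s"][-1][1]
    Pc=tc+D0*np.array([np.cos(hc),np.sin(hc)]); yl=np.array([-np.sin(hc),np.cos(hc)])
    e=float((P[:2]-Pc)@yl)/1000
    if th is not None:
        th+=0.006; thc=th-BETA*float(np.clip(e,-.01,.01)); L["m"].append([t,thc])
    # pose in rack frame
    RO=np.array([694.3,-219.7]); ra=np.radians(-10.82); ex=np.array([np.cos(ra),np.sin(ra)]); ey=np.array([-ex[1],ex[0]])
    q_=P[:2]-RO
    print(f"t={t:.3f} theta={th} s_cmd={sc:.4f} err={1000*e:.1f}mm tcp={p.round(1)} pivot={P.round(0)} hd={np.degrees(hd):.2f} torque={s['wrist_torque'][0]:.3f} | rack: x={q_@ex:.1f} y={q_@ey:.1f} dyaw={np.degrees(hd)+10.82:.2f}")
'''
t=t[:a]+new+t[b:]
open("ctl.py","w").write(t)
L=__import__("json").load(open("log.json"))
L["m"][-1][1]=0.0393; L["tc"]=[420.6,57.3]; L["hc"]=-6.15*3.14159265/180
__import__("json").dump(L,open("log.json","w"))
E
python3 ctl.py '"re"' -0.40 24 4 20 8 2
```

```text
resid mrad [-0.1  0.7 -0.1 -1.5  0.6] alpha=3.90 b=-0.123 th_eq=0.032
est theta=0.040 thdot=0.110 p=0.203
rows mm cumulative: [  2.8  -3.3 -10.4 -19.  -27.9 -35.4 -43.  -52.3]
pred theta: ['0.045', '0.062', '0.043', '0.038', '0.027', '0.023', '0.018', '0.015', '0.011', '0.011', '0.007', '0.008', '0.006'] theta range 0.004 0.068 s_end -0.341
```

{"method": "carry_out", "body": {"plan": [{"hand":0.0,"xyz":[0.0,0.004,0.0],"turn":1},{"hand":0.0,"xyz":[0.0,0.002,0.0],"turn":2},{"hand":0.0,"xyz":[0.0,0.0,0.0],"turn":3.4},{"hand":0.0,"xyz":[0.0,-0.005,0.0],"turn":4.7}]}}

```text
clock: 10.52
position: [420.3, 52.3, 115.3]
ee_rot: [0.067, 0.704, -0.067, 0.704]
contact_force: [-0.0, 0.5, -9.5]
gripper_width: 27.1
```

```bash
python3 - <<'E'
import json
L=json.load(open("log.json"));L.update(al=4.15,alsd=0.3,b=-0.12,bsd=0.03);json.dump(L,open("log.json","w"))
E
python3 ctl.py '[[0,0.004,0,1],[0,0.002,0,2],[0,0,0,3.4],[0,-0.005,0,4.7]]' -0.45 24 4 20 8 2
```

```text
blob (250.0,170.2) r13.5 a515 27x26 pred row 171.0
t=10.525 theta=0.04377807944975894 s_cmd=-0.2254 err=-0.1mm tcp=[420.3  52.3 115.3] pivot=[578.  22. 115.] hd=-10.89 torque=0.041 | rack: x=-159.2 y=215.5 dyaw=-0.07
resid mrad [ 0.2 -0.3 -1.7  0.1  0.2] alpha=4.08 b=-0.133 th_eq=0.032
est theta=0.044 thdot=0.156 p=0.261
rows mm cumulative: [ -0.5  -8.8 -17.8 -28.9 -40.2 -49.6 -59.1 -70.5]
pred theta: ['0.052', '0.062', '0.041', '0.037', '0.025', '0.021', '0.015', '0.012', '0.009', '0.009', '0.005', '0.006', '0.001'] theta range 0.001 0.070 s_end -0.397
```

{"method": "carry_out", "body": {"plan": [{"hand":0.0,"xyz":[0.0,-0.001,0.0],"turn":0},{"hand":0.0,"xyz":[0.0,-0.009,0.0],"turn":0},{"hand":0.0,"xyz":[0.0,-0.018,0.0],"turn":0},{"hand":0.0,"xyz":[0.0,-0.028,0.0],"turn":0}]}}

```text
clock: 11.08
position: [414.7, 24.2, 115.3]
ee_rot: [0.067, 0.704, -0.067, 0.704]
contact_force: [-0.5, -0.3, -8.6]
gripper_width: 27.1
```

```bash
python3 ctl.py '[[0,-0.001,0,0],[0,-0.009,0,0],[0,-0.018,0,0],[0,-0.028,0,0]]' -0.44 24 4 20 8 2
```

```text
blob (258.3,171.6) r13.4 a515 27x26 pred row 172.5
t=11.075 theta=0.03654192055176084 s_cmd=-0.2534 err=-0.6mm tcp=[414.7  24.2 115.3] pivot=[573.  -6. 115.] hd=-10.82 torque=0.058 | rack: x=-159.4 y=187.1 dyaw=0.00
resid mrad [ 0.4 -1.3 -0.  -1.3  0.6] alpha=4.07 b=-0.135 th_eq=0.033
est theta=0.039 thdot=0.201 p=0.293
rows mm cumulative: [ -7.7 -16.9 -26.  -37.  -48.  -56.9 -65.5 -75.8]
pred theta: ['0.049', '0.042', '0.027', '0.026', '0.018', '0.017', '0.013', '0.013', '0.010', '0.011', '0.009', '0.010', '0.010'] theta range 0.006 0.049 s_end -0.411
```

{"method": "carry_out", "body": {"plan": [{"hand":0.0,"xyz":[0.0,-0.008,0.0],"turn":0},{"hand":0.0,"xyz":[0.0,-0.017,0.0],"turn":0},{"hand":0.0,"xyz":[0.0,-0.026,0.0],"turn":0},{"hand":0.0,"xyz":[0.0,-0.037,0.0],"turn":0}]}}

```text
clock: 11.62
position: [408.0, -12.0, 115.3]
ee_rot: [0.067, 0.704, -0.067, 0.704]
contact_force: [-1.0, 0.3, -8.7]
gripper_width: 27.2
```

```bash
python3 ctl.py '[[0,-0.008,0,0],[0,-0.017,0,0],[0,-0.026,0,0],[0,-0.037,0,0]]' -0.44 24 4 20 8 2
```

```text
blob (268.5,173.5) r13.3 a505 26x26 pred row 174.2
t=11.625 theta=0.02154921288597593 s_cmd=-0.2904 err=-0.4mm tcp=[408.  -12.  115.3] pivot=[566. -42. 115.] hd=-10.81 torque=0.029 | rack: x=-159.2 y=150.3 dyaw=0.01
resid mrad [ 0.1  0.2 -1.7 -0.8  0.5] alpha=4.07 b=-0.135 th_eq=0.033
est theta=0.023 thdot=0.220 p=0.276
rows mm cumulative: [ -7.3 -16.2 -24.8 -34.9 -44.9 -52.7 -60.3 -69.3]
pred theta: ['0.034', '0.031', '0.020', '0.021', '0.015', '0.016', '0.014', '0.014', '0.013', '0.014', '0.012', '0.013', '0.016'] theta range 0.009 0.035 s_end -0.424
```

{"method": "carry_out", "body": {"plan": [{"hand":0.0,"xyz":[0.0,-0.007,0.0],"turn":0},{"hand":0.0,"xyz":[0.0,-0.016,0.0],"turn":0},{"hand":0.0,"xyz":[0.0,-0.025,0.0],"turn":0},{"hand":0.0,"xyz":[0.0,-0.035,0.0],"turn":0}]}}

```text
clock: 12.18
position: [401.3, -46.4, 115.3]
ee_rot: [0.067, 0.704, -0.067, 0.704]
contact_force: [-0.1, 0.2, -8.9]
gripper_width: 27.3
```

```bash
python3 ctl.py '[[0,-0.007,0,0],[0,-0.016,0,0],[0,-0.025,0,0],[0,-0.035,0,0]]' -0.44 24 4 20 8 2
```

```text
blob (279.0,175.3) r13.4 a510 27x26 pred row 176.0
t=12.175 theta=0.01438357545694374 s_cmd=-0.3254 err=-0.4mm tcp=[401.3 -46.4 115.3] pivot=[559. -77. 115.] hd=-10.81 torque=0.031 | rack: x=-159.3 y=115.3 dyaw=0.01
resid mrad [ 0.5 -1.4 -0.9 -0.5  0.4] alpha=4.07 b=-0.137 th_eq=0.034
est theta=0.016 thdot=0.209 p=0.247
rows mm cumulative: [ -6.3 -14.2 -21.6 -30.3 -38.7 -45.3 -51.5 -58.8]
pred theta: ['0.026', '0.026', '0.018', '0.020', '0.016', '0.017', '0.016', '0.016', '0.016', '0.017', '0.016', '0.016', '0.024'] theta range 0.013 0.031 s_end -0.431
```

{"method": "carry_out", "body": {"plan": [{"hand":0.0,"xyz":[0.0,-0.006,0.0],"turn":0},{"hand":0.0,"xyz":[0.0,-0.014,0.0],"turn":0},{"hand":0.0,"xyz":[0.0,-0.022,0.0],"turn":0},{"hand":0.0,"xyz":[0.0,-0.03,0.0],"turn":0}]}}

```text
clock: 12.72
position: [395.7, -75.8, 115.3]
ee_rot: [0.067, 0.704, -0.067, 0.704]
contact_force: [0.2, -0.5, -8.8]
gripper_width: 27.5
```

```bash
python3 ctl.py '[[0,-0.006,0,0],[0,-0.014,0,0],[0,-0.022,0,0],[0,-0.03,0,0]]' -0.44 24 4 20 8 2
```

```text
blob (288.6,176.7) r13.5 a514 26x26 pred row 177.6
t=12.725 theta=0.01409091183271116 s_cmd=-0.3554 err=-0.3mm tcp=[395.7 -75.8 115.3] pivot=[ 554. -106.  115.] hd=-10.82 torque=0.017 | rack: x=-159.3 y=85.3 dyaw=-0.00
resid mrad [ 0.3 -0.8 -1.1 -0.9  0.6] alpha=4.10 b=-0.137 th_eq=0.033
est theta=0.016 thdot=0.183 p=0.221
rows mm cumulative: [ -6.3 -12.9 -19.1 -26.2 -33.  -38.2 -43.2 -48.9]
pred theta: ['0.025', '0.022', '0.017', '0.019', '0.017', '0.018', '0.018', '0.018', '0.018', '0.019', '0.018', '0.019', '0.029'] theta range 0.016 0.035 s_end -0.435
```

{"method": "carry_out", "body": {"plan": [{"hand":0.0,"xyz":[0.0,-0.006,0.0],"turn":0},{"hand":0.0,"xyz":[0.0,-0.013,0.0],"turn":0},{"hand":0.0,"xyz":[0.0,-0.019,0.0],"turn":0},{"hand":0.0,"xyz":[0.0,-0.026,0.0],"turn":0}]}}

```text
clock: 13.28
position: [390.9, -101.2, 115.3]
ee_rot: [0.067, 0.704, -0.067, 0.704]
contact_force: [-0.6, 0.6, -9.6]
gripper_width: 27.3
```

```bash
sed -i 's/^    if th is not None:/    cv2.imwrite(f"pics\/c_{t:.2f}.png",cv2.resize(d["img"][95:275,200:400],None,fx=3,fy=3,interpolation=cv2.INTER_CUBIC))\n    if th is not None:/' ctl.py && python3 ctl.py '[[0,-0.006,0,0],[0,-0.013,0,0],[0,-0.019,0,0],[0,-0.026,0,0]]' -0.44 24 4 20 8 2; ls pics | tail -3
```

```text
blob (297.1,178.3) r13.5 a518 27x26 pred row 179.0
t=13.275 theta=0.016170712939891065 s_cmd=-0.3814 err=-0.1mm tcp=[ 390.9 -101.2  115.3] pivot=[ 549. -131.  115.] hd=-10.81 torque=0.050 | rack: x=-159.3 y=59.5 dyaw=0.01
resid mrad [ 0.4 -1.1 -1.3  0.1  0.2] alpha=4.11 b=-0.135 th_eq=0.033
est theta=0.017 thdot=0.157 p=0.198
rows mm cumulative: [ -6.5 -12.1 -17.  -22.7 -28.1 -32.1 -35.9 -40.1]
pred theta: ['0.025', '0.019', '0.016', '0.019', '0.018', '0.019', '0.019', '0.020', '0.020', '0.021', '0.021', '0.020', '0.034'] theta range 0.016 0.038 s_end -0.438
w1.png
w1c.png
wrist0.png
```

View pics/c_13.28.png

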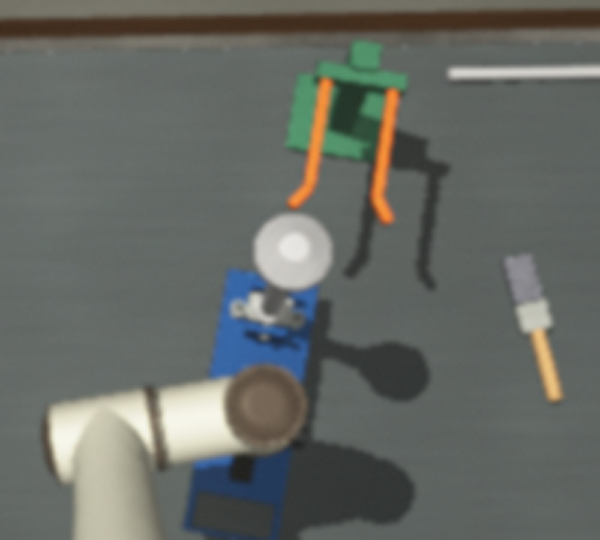

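{"method": "carry_out", "body": {"plan": [{"hand":0.0,"xyz":[0.0,-0.006,0.0],"turn":0},{"hand":0.0,"xyz":[0.0,-0.012,0.0],"turn":0},{"hand":0.0,"xyz":[0.0,-0.017,0.0],"turn":0},{"hand":0.0,"xyz":[0.0,-0.023,0.0],"turn":0}]}}

```text
clock: 13.82
position: [386.6, -123.7, 115.3]
ee_rot: [0.067, 0.704, -0.067, 0.704]
contact_force: [-1.0, -0.3, -9.5]
gripper_width: 27.3
```

```bash
python3 ctl.py '[[0,-0.006,0,0],[0,-0.012,0,0],[0,-0.017,0,0],[0,-0.023,0,0]]' -0.44 24 4 20 10 2
```

```text
blob (304.4,179.5) r13.4 a510 26x26 pred row 180.3
t=13.825 theta=0.015256622479377849 s_cmd=-0.4044 err=-0.1mm tcp=[ 386.6 -123.7  115.3] pivot=[ 545. -154.  115.] hd=-10.81 torque=0.070 | rack: x=-159.2 y=36.5 dyaw=0.01
resid mrad [ 0.4 -1.4 -0.4 -0.1  0.2] alpha=4.12 b=-0.132 th_eq=0.032
est theta=0.016 thdot=0.133 p=0.170
rows mm cumulative: [ -6.  -10.5 -14.3 -18.6 -22.5 -25.3 -27.9 -30.8]
pred theta: ['0.022', '0.016', '0.015', '0.018', '0.018', '0.020', '0.021', '0.022', '0.022', '0.023', '0.023', '0.022', '0.038'] theta range 0.015 0.040 s_end -0.439
```

{"method": "carry_out", "body": {"plan": [{"hand":0.0,"xyz":[0.0,-0.006,0.0],"turn":0},{"hand":0.0,"xyz":[0.0,-0.011,0.0],"turn":0},{"hand":0.0,"xyz":[0.0,-0.015,0.0],"turn":0},{"hand":0.0,"xyz":[0.0,-0.019,0.0],"turn":0}]}}

```text
clock: 14.38
position: [383.0, -142.3, 115.3]
ee_rot: [0.067, 0.704, -0.067, 0.704]
contact_force: [-0.6, 1.0, -8.8]
gripper_width: 27.2
```

```bash
python3 ctl.py '[[0,-0.006,0,0],[0,-0.011,0,0],[0,-0.015,0,0],[0,-0.019,0,0]]' -0.441 24 4 20 12 2
```

```text
blob (310.2,180.5) r13.5 a514 27x26 pred row 181.3
t=14.375 theta=0.011899116484436454 s_cmd=-0.4234 err=-0.1mm tcp=[ 383.  -142.3  115.3] pivot=[ 541. -173.  115.] hd=-10.82 torque=0.002 | rack: x=-159.3 y=17.6 dyaw=-0.00
resid mrad [ 0.2 -0.5 -0.6 -0.6  0.3] alpha=4.13 b=-0.129 th_eq=0.031
est theta=0.012 thdot=0.098 p=0.127
rows mm cumulative: [ -2.7  -5.6  -8.1 -10.8 -13.2 -14.9 -16.4 -17.9]
pred theta: ['0.017', '0.019', '0.018', '0.021', '0.021', '0.022', '0.023', '0.024', '0.024', '0.024', '0.024', '0.023', '0.040'] theta range 0.012 0.041 s_end -0.436
```

{"method": "carry_out", "body": {"plan": [{"hand":0.0,"xyz":[0.0,-0.003,0.003],"turn":0},{"hand":0.0,"xyz":[0.0,-0.006,0.009],"turn":0},{"hand":0.0,"xyz":[0.0,-0.008,0.017],"turn":0},{"hand":0.0,"xyz":[0.0,-0.011,0.025],"turn":0}]}}

```text
clock: 14.92
position: [406.4, -157.8, 115.3]
ee_rot: [0.067, 0.704, -0.067, 0.704]
contact_force: [-0.5, -0.1, -9.1]
gripper_width: 27.3
```

```bash
python3 ctl.py '[[0,-0.003,0.003,0],[0,-0.006,0.009,0],[0,-0.008,0.017,0],[0,-0.011,0.025,0]]' -0.441 24 4 20 12 2
```

```text
blob (315.4,173.3) r13.5 a498 26x27 pred row 173.9
t=14.925 theta=0.01605032265684747 s_cmd=-0.4344 err=0.2mm tcp=[ 406.4 -157.8  115.3] pivot=[ 565. -188.  115.] hd=-10.81 torque=0.081 | rack: x=-133.4 y=6.8 dyaw=0.01
resid mrad [ 0.2 -0.5 -0.8 -0.3  0.2] alpha=4.13 b=-0.129 th_eq=0.031
est theta=0.016 thdot=0.061 p=0.098
rows mm cumulative: [-0.5 -2.1 -3.5 -5.  -6.3 -7.2 -8.  -8.8]
pred theta: ['0.019', '0.023', '0.023', '0.024', '0.025', '0.025', '0.026', '0.026', '0.026', '0.025', '0.025', '0.024', '0.041'] theta range 0.016 0.042 s_end -0.433
```

{"method": "carry_out", "body": {"plan": [{"hand":0.0,"xyz":[0.0,-0.001,0.008],"turn":0},{"hand":0.0,"xyz":[0.0,-0.002,0.017],"turn":0},{"hand":0.0,"xyz":[0.0,-0.004,0.027],"turn":0},{"hand":0.0,"xyz":[0.0,-0.005,0.036],"turn":0}]}}

```text
clock: 15.48
position: [440.8, -169.5, 115.3]
ee_rot: [0.067, 0.704, -0.067, 0.704]
contact_force: [-0.4, 0.2, -9.3]
gripper_width: 26.8
```

```bash
python3 ctl.py '[[0,-0.001,0.008,0],[0,-0.002,0.017,0],[0,-0.004,0.027,0],[0,-0.005,0.036,0]]' -0.441 24 4 20 12 2
```

```text
blob (319.9,162.6) r13.5 a506 27x26 pred row 163.2
t=15.475 theta=0.027923002966927755 s_cmd=-0.4394 err=0.1mm tcp=[ 440.8 -169.5  115.3] pivot=[ 599. -200.  115.] hd=-10.82 torque=0.073 | rack: x=-97.5 y=1.7 dyaw=-0.00
resid mrad [ 0.3 -1.1 -0.6  1.1 -0.3] alpha=4.14 b=-0.125 th_eq=0.030
est theta=0.027 thdot=0.043 p=0.108
rows mm cumulative: [-4.7 -6.1 -6.9 -7.9 -8.7 -9.2 -9.5 -9.8]
pred theta: ['0.029', '0.019', '0.021', '0.022', '0.024', '0.024', '0.025', '0.025', '0.025', '0.025', '0.025', '0.024', '0.042'] theta range 0.018 0.042 s_end -0.434
```

{"method": "carry_out", "body": {"plan": [{"hand":0.0,"xyz":[0.0,-0.003,0.01],"turn":0},{"hand":0.0,"xyz":[0.0,-0.005,0.022],"turn":0},{"hand":0.0,"xyz":[0.0,-0.006,0.035],"turn":0},{"hand":0.0,"xyz":[0.0,-0.007,0.047],"turn":0}]}}

```text
clock: 16.02
position: [485.9, -185.2, 115.2]
ee_rot: [0.067, 0.704, -0.067, 0.704]
contact_force: [0.6, 0.4, -9.3]
gripper_width: 27.4
```

```bash
python3 ctl.py '[[0,-0.003,0.01,0],[0,-0.005,0.022,0],[0,-0.006,0.035,0],[0,-0.007,0.047,0]]' -0.441 24 4 20 12 2
```

```text
blob (324.3,148.4) r13.0 a472 26x26 pred row 149.1
t=16.025 theta=0.026510841171898156 s_cmd=-0.4464 err=0.2mm tcp=[ 485.9 -185.2  115.2] pivot=[ 644. -215.  115.] hd=-10.82 torque=0.072 | rack: x=-50.2 y=-5.2 dyaw=-0.00
resid mrad [ 0.2 -0.8  0.7 -0.3  0. ] alpha=4.15 b=-0.121 th_eq=0.029
est theta=0.026 thdot=0.036 p=0.098
rows mm cumulative: [-4.7 -5.7 -6.2 -6.7 -7.  -7.1 -7.1 -6.9]
pred theta: ['0.028', '0.017', '0.020', '0.022', '0.023', '0.024', '0.025', '0.025', '0.025', '0.025', '0.025', '0.024', '0.042'] theta range 0.016 0.042 s_end -0.434
```

{"method": "carry_out", "body": {"plan": [{"hand":0.0,"xyz":[0.0,-0.003,0.012],"turn":0},{"hand":0.0,"xyz":[0.004,-0.004,0.024],"turn":0},{"hand":0.0,"xyz":[0.01,-0.004,0.036],"turn":0},{"hand":0.0,"xyz":[0.017,-0.004,0.045],"turn":0}]}}

```text
clock: 16.58
position: [529.1, -197.4, 97.6]
ee_rot: [0.067, 0.704, -0.067, 0.704]
contact_force: [-0.4, 0.2, -9.6]
gripper_width: 27.4
```

```bash
python3 ctl.py '[[0,-0.003,0.012,0],[0,-0.004,0.024,0],[0,-0.004,0.036,0],[0,-0.004,0.045,0]]' -0.445 24 4 20 12 2; ls pics/c_16*
```

```text
blob (326.4,136.9) r13.1 a456 26x25 pred row 137.5
t=16.575 theta=0.023514382203159642 s_cmd=-0.4504 err=0.3mm tcp=[ 529.1 -197.4   97.6] pivot=[ 687. -228.   97.] hd=-10.82 torque=0.100 | rack: x=-5.5 y=-9.1 dyaw=0.00
resid mrad [-0.3  1.2 -0.4 -1.8  0.7] alpha=4.14 b=-0.125 th_eq=0.030
est theta=0.023 thdot=0.012 p=0.067
rows mm cumulative: [0.9 0.8 0.7 0.7 0.7 0.8 0.9 1. ]
pred theta: ['0.024', '0.028', '0.028', '0.028', '0.028', '0.028', '0.027', '0.027', '0.027', '0.026', '0.025', '0.024', '0.042'] theta range 0.023 0.042 s_end -0.434
pics/c_16.02.png
pics/c_16.57.png
```

{"method": "carry_out", "body": {"plan": [{"hand":0.0,"xyz":[0.006,0.001,0.0],"turn":0},{"hand":0.0,"xyz":[0.013,0.002,0.0],"turn":0},{"hand":0.0,"xyz":[0.02,0.003,0.0],"turn":0},{"hand":0.0,"xyz":[0.027,0.004,0.0],"turn":0},{"hand":0.0,"xyz":[0.032,0.005,0.0],"turn":0},{"hand":0.0,"xyz":[0.036,0.005,0.0],"turn":0}]}}

```text
clock: 17.38
position: [529.3, -192.3, 62.0]
ee_rot: [0.067, 0.704, -0.067, 0.704]
contact_force: [-0.2, -1.0, -9.3]
gripper_width: 27.1
```

```bash
python3 ctl.py '[[0,0.001,0,0],[0,0.002,0,0],[0,0.003,0,0],[0,0.004,0,0],[0,0.005,0,0],[0,0.005,0,0]]' -0.445 24 4 20 12 2 | head -4
python3 - <<'E'
from h import *
d=cam("side"); cv2.imwrite("pics/s17.png",cv2.resize(d["img"][100:300,150:350],None,fx=3,fy=3,interpolation=cv2.INTER_CUBIC))
s=arm.read_state(); print(s["clock"],s["position"],s["contact_force"])
E
ls pics/c_17*
```

```text
blob (324.1,140.7) r12.7 a430 25x24 pred row 141.2
t=17.375 theta=0.033701788368512016 s_cmd=-0.4454 err=0.4mm tcp=[ 529.3 -192.3   62. ] pivot=[ 687. -223.   62.] hd=-10.81 torque=-0.040 | rack: x=-6.2 y=-4.0 dyaw=0.01
resid mrad [ 0.   0.3 -1.3 -0.8  0.3] alpha=4.12 b=-0.133 th_eq=0.032
est theta=0.033 thdot=-0.012 p=0.066
17.475 [ 528.93203946 -192.31555032   61.83546423] [-0.6163598  -0.19316378 -9.18640799]
pics/c_17.38.png
```

View pics/s17.png

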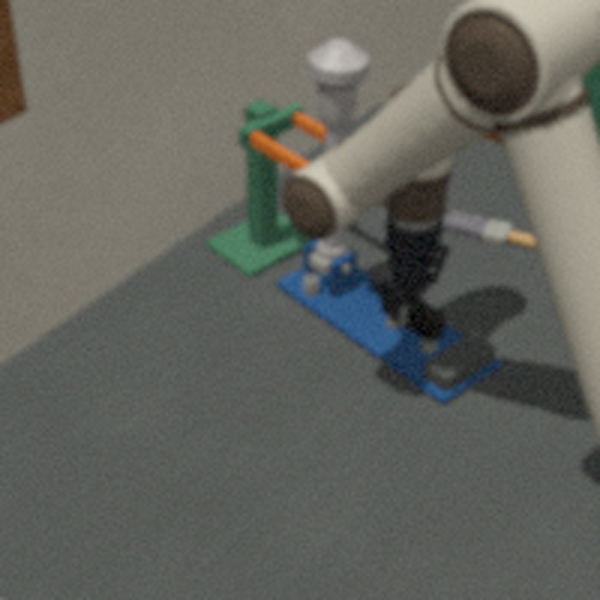

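View pics/c_17.38.png

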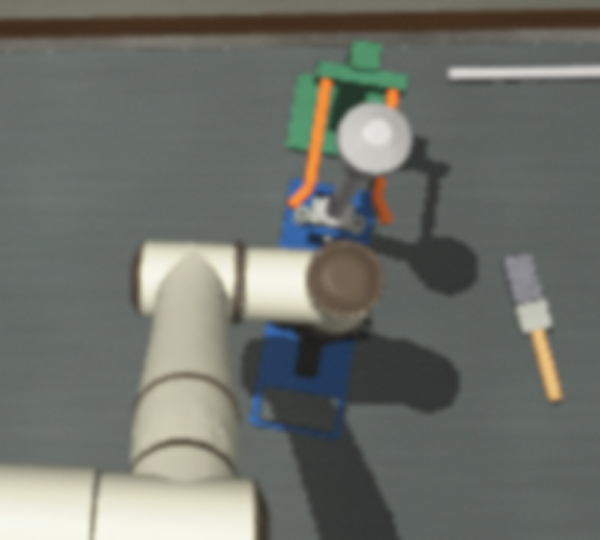

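{"method": "carry_out", "body": {"plan": [{"hand":0.0,"xyz":[0.002,0.0,0.0],"turn":0},{"hand":0.0,"xyz":[0.004,0.0,0.0],"turn":0},{"hand":0.0,"xyz":[0.006,0.0,0.0],"turn":0},{"hand":0.0,"xyz":[0.006,0.0,0.0],"turn":0}]}}

```text
clock: 17.98
position: [529.3, -192.5, 57.1]
ee_rot: [0.067, 0.704, -0.067, 0.704]
contact_force: [-2.6, 0.1, -2.0]
gripper_width: 27.2
```

```bash
python3 ctl.py '[[0.0,0,0,0],[0,0,0,0],[0,0,0,0],[0,0,0,0]]' -0.445 24 4 20 12 2 | head -4
python3 - <<'E'
from h import *
s=arm.read_state(); print(s["clock"],s["position"],s["contact_force"],s["wrist_torque"])
E
```

```text
blob (323.8,141.6) r12.5 a432 25x24 pred row 141.6
t=17.975 theta=0.032003122826031336 s_cmd=-0.4454 err=0.2mm tcp=[ 529.3 -192.5   57.1] pivot=[ 687. -223.   57.] hd=-10.82 torque=0.346 | rack: x=-6.1 y=-4.2 dyaw=0.00
resid mrad [ 0.5 -1.8 -1.   1.6 -0.4] alpha=4.13 b=-0.129 th_eq=0.031
est theta=0.031 thdot=-0.004 p=0.070
18.025 [ 529.33419693 -192.48289962   57.07280796] [-3.34415741  0.67296959 -0.96081937] [0.42225687 0.60855131 0.02531869]
```

{"method": "carry_out", "body": {"plan": [{"hand":0.03,"xyz":[0.0,0.0,0.0],"turn":0},{"hand":0.04,"xyz":[0.0,0.0,0.0],"turn":0},{"hand":0.06,"xyz":[0.0,0.0,0.0],"turn":0},{"hand":0.07,"xyz":[0.0,0.0,0.0],"turn":0},{"hand":0.07,"xyz":[-0.003,0.0,0.0],"turn":0}]}}

```text
clock: 18.65
position: [529.1, -192.4, 59.3]
ee_rot: [0.067, 0.704, -0.067, 0.704]
contact_force: [-0.3, -0.6, 0.1]
gripper_width: 69.8
```

Run:
```python
from h import *
s=arm.read_state(); print(s["clock"],s["position"],s["contact_force"],s["wrist_torque"],s["gripper_width"])
d=cam("top"); cv2.imwrite("pics/r_top.png",cv2.resize(d["img"][95:275,200:400],None,fx=3,fy=3,interpolation=cv2.INTER_CUBIC))
d=cam("wrist"); cv2.imwrite("pics/r_w.png",d["img"])
```

```text
18.65 [ 529.12963814 -192.37270849   59.2571602 ] [-0.26445545 -0.63143659  0.12485802] [0.01000064 0.03732434 0.01390373] 69.789374639601
```

View pics/r_top.png

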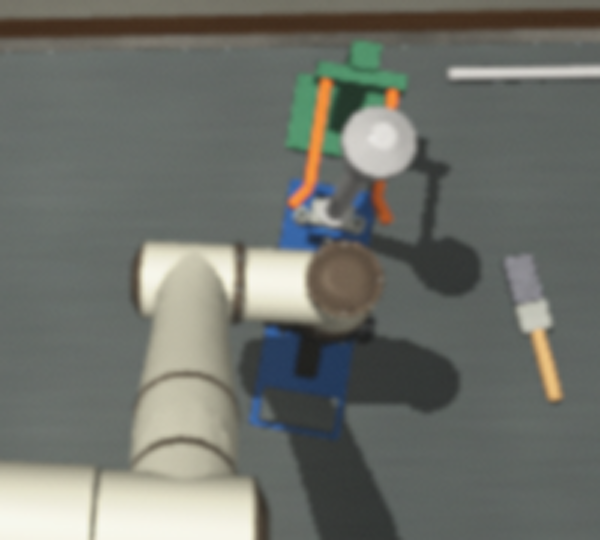

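View pics/r_w.png

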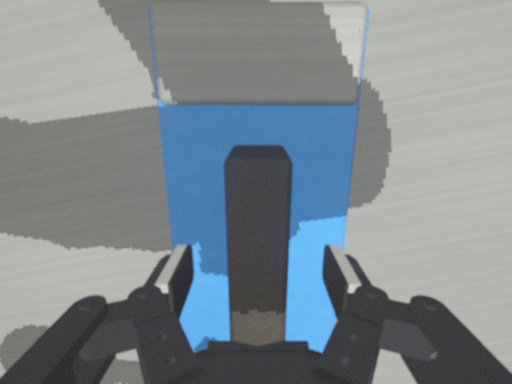

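The stand is released: the pads at columns 190 and 325 are clear of the handle at 225–290, and the force reads about zero. The head at crop (379,142) is leaning gently towards the right prong. I'll raise the hand straight up and back it away.

{"method": "carry_out", "body": {"plan": [{"hand":0.08,"xyz":[-0.012,0.0,0.0],"turn":0},{"hand":0.08,"xyz":[-0.03,0.0,0.0],"turn":0},{"hand":0.08,"xyz":[-0.05,0.0,0.0],"turn":0},{"hand":0.08,"xyz":[-0.07,0.0,-0.01],"turn":0},{"hand":0.08,"xyz":[-0.09,0.0,-0.03],"turn":0},{"hand":0.08,"xyz":[-0.105,0.0,-0.055],"turn":0},{"hand":0.08,"xyz":[-0.115,0.0,-0.08],"turn":0},{"hand":0.08,"xyz":[-0.12,0.0,-0.1],"turn":0}]}}

```text
clock: 19.75
position: [430.3, -173.5, 180.8]
ee_rot: [0.067, 0.703, -0.067, 0.705]
contact_force: [1.4, 0.1, 0.7]
gripper_width: 80.4
```

Run:
```python
from h import *
s=arm.read_state(); print(s["clock"],s["position"],s["contact_force"],s["gripper_width"])
d=cam("top"); cv2.imwrite("pics/e_top.png",cv2.resize(d["img"][95:275,200:400],None,fx=3,fy=3,interpolation=cv2.INTER_CUBIC)); np.savez("e_top.npz",**{k:np.array(v) for k,v in d.items()})
d=cam("side"); cv2.imwrite("pics/e_side.png",cv2.resize(d["img"][100:300,150:350],None,fx=3,fy=3,interpolation=cv2.INTER_CUBIC)); np.savez("e_side.npz",**{k:np.array(v) for k,v in d.items()})
```

```text
19.75 [ 430.34700334 -173.52558124  180.82588908] [1.39915944 0.13562004 0.74988129] 80.36723407038245
```

View pics/e_top.png

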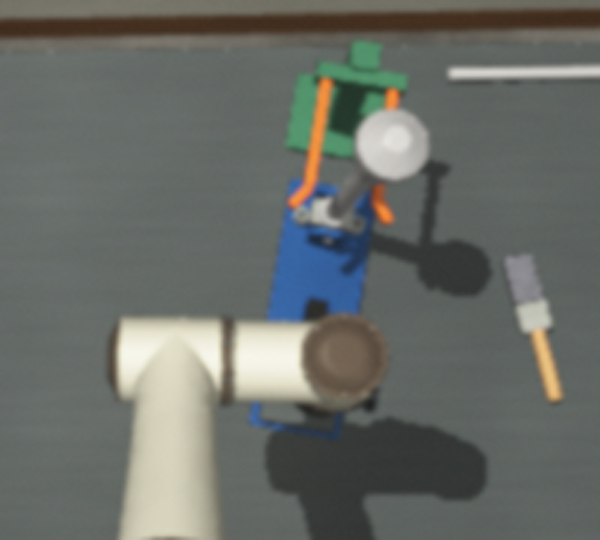

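View pics/e_side.png

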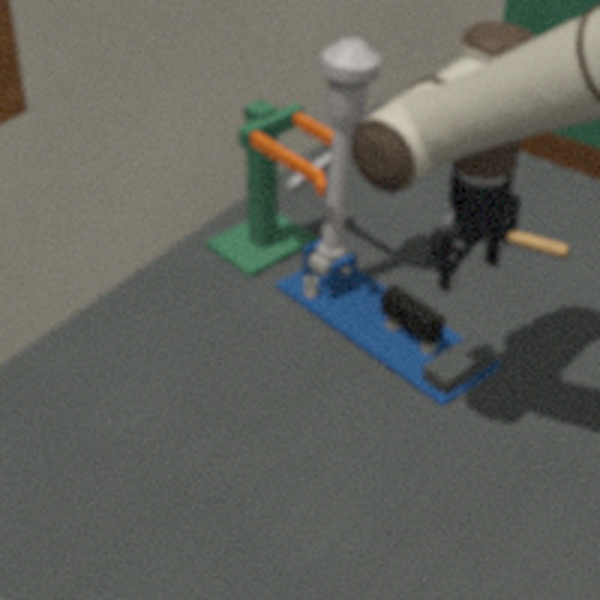

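The casting, with its head at top-crop (392,145), is leaning on the right prong and the stand is flat. I'll back the hand off a bit more, let the casting settle, and measure the lean twice.

{"method": "carry_out", "body": {"plan": [{"hand":0.08,"xyz":[-0.01,0.0,-0.01],"turn":0},{"hand":0.08,"xyz":[-0.03,0.0,-0.015],"turn":0},{"hand":0.08,"xyz":[-0.05,0.0,-0.02],"turn":0},{"hand":0.08,"xyz":[-0.06,0.0,-0.02],"turn":0},{"hand":0.08,"xyz":[-0.06,0.0,-0.02],"turn":0},{"hand":0.08,"xyz":[-0.06,0.0,-0.02],"turn":0},{"hand":0.08,"xyz":[-0.06,0.0,-0.02],"turn":0},{"hand":0.08,"xyz":[-0.06,0.0,-0.02],"turn":0},{"hand":0.08,"xyz":[-0.06,0.0,-0.02],"turn":0},{"hand":0.08,"xyz":[-0.06,0.0,-0.02],"turn":0},{"hand":0.08,"xyz":[-0.06,0.0,-0.02],"turn":0},{"hand":0.08,"xyz":[-0.06,0.0,-0.02],"turn":0}]}}

```text
clock: 21.35
position: [411.3, -169.8, 239.3]
ee_rot: [0.067, 0.704, -0.067, 0.704]
contact_force: [0.1, -0.3, 0.4]
gripper_width: 79.7
```

```bash
cat > fin.py <<'E'
from h import *
from scipy.optimize import brentq
def lean(d,P,yl,H=318.):
    X=lambda th:P+H*(np.array([0,0,np.cos(th)])-np.sin(th)*yl)
    q0=proj(d,[X(.08)])[0]; g=cv2.cvtColor(d["img"],cv2.COLOR_BGR2GRAY); hsv=cv2.cvtColor(d["img"],cv2.COLOR_BGR2HSV)
    m=((g>124)&(hsv[:,:,1]<45)).astype(np.uint8)*255; r=int(q0[1]);c=int(q0[0]); w=np.zeros_like(m); w[r-24:r+24,c-40:c+40]=255; m&=w
    m=cv2.morphologyEx(m,cv2.MORPH_OPEN,cv2.getStructuringElement(cv2.MORPH_ELLIPSE,(11,11)))
    k=max(cv2.findContours(m,0,1)[0],key=cv2.contourArea); M=cv2.moments(k); u,v=M["m10"]/M["m00"],M["m01"]/M["m00"]
    return brentq(lambda th:proj(d,[X(th)])[0][0]-u,-.6,.6)+.006,(u,v)
ra=np.radians(-10.82); ex=np.array([np.cos(ra),np.sin(ra)]); yl=np.array([-ex[1],ex[0],0])
P=np.array([687.3,-223.,55.])
for k in range(2):
    s=arm.read_state(); d=cam("top"); th,uv=lean(d,P,yl); print(s["clock"],"theta",round(th,4),np.round(uv,2),"stem y in rack",-4.1-175*np.sin(th))
d0=np.load("e_top.npz"); dd={k:d0[k] for k in d0}; dd["f"]=float(dd["f"]); print("earlier 19.75:",lean(dd,P,yl))
cv2.imwrite("pics/f_top.png",d["img"])
# plate check at z=10
img=d["img"]; br=img[:,:,0].astype(float)-img[:,:,2]
RO=np.array([694.3,-219.7]); ey=yl[:2]
for r in (176,180,184,188,192):
    on=np.where(br[r,270:340]>40)[0]+270
    A=onz(d,[[on[0]-.5,r],[on[-1]+.5,r]],10)[:,:2]-RO; print(r,"rack x",(A@ex).round(1),"rack y edges",(A@ey).round(1))
# bystanders: compare with first top image
i0=cv2.imread("pics/top0.png"); 
for nm,(x0,y0,x1,y1) in {"ingot":(115,165,155,220),"cone":(115,225,155,260),"brush":(360,170,395,235)}.items():
    print(nm,"mean abs diff",cv2.absdiff(i0[y0:y1,x0:x1],img[y0:y1,x0:x1]).mean().round(2),cv2.phaseCorrelate(np.float32(cv2.cvtColor(i0[y0:y1,x0:x1],6)),np.float32(cv2.cvtColor(img[y0:y1,x0:x1],6)))[0])
print(s["position"],s["contact_force"])
E
python3 fin.py
```

```text
21.35 theta 0.1003 [330.35 142.68] stem y in rack -21.63171702497624
21.4 theta 0.1003 [330.35 142.68] stem y in rack -21.63171702497624
earlier 19.75: (0.10062353566051788, (330.3794573643411, 142.6906976744186))
176 rack x [-46.4 -25.9] rack y edges [ 56.8 -60.1]
180 rack x [-63.8 -42.6] rack y edges [ 58.1 -62.6]
184 rack x [-80.3 -59.1] rack y edges [ 55.4 -65.1]
188 rack x [-97.5 -76.3] rack y edges [ 56.8 -63.5]
192 rack x [-114.6  -92.8] rack y edges [ 58.1 -66. ]
ingot mean abs diff 1.06 (0.10805376034326741, 0.043184586276034054)
cone mean abs diff 1.12 (0.060999457579164584, 0.10527592019780485)
brush mean abs diff 2.55 (0.0344780596482579, 0.0359294429334156)
[ 411.34714908 -169.84733515  239.34666552] [ 0.29823824  0.00740216 -0.66185705]
```

View pics/f_top.png

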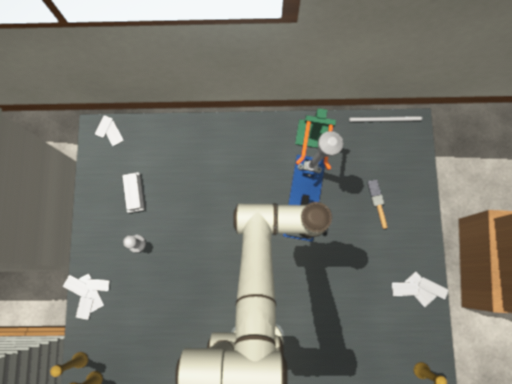

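Everything checks out:
- **Lean:** 0.100 rad, unchanged for 1.6 s.
- **Stem:** at about −21 mm, on the right prong as geometry predicts.
- **Plate:** centred at rack y of about −4 mm.
- **Bystanders:** unmoved.

I'll hand the job in.

```bash
python3 -c "
from bench import arm
print(arm.job_done()); s=arm.read_state(); print(s['clock'],s['contact_force'])"
```

```text
the job is handed in; nothing more can be done
None
the job is handed in; nothing more can be done
```

The casting is resting upright in the orange fork and the stand is flat on the table and released. I handed the job in at about 21.5 s; no verdict came back.

- **What I did:** I gripped the stand by its handle and lifted it about 60 mm. The moves allow no roll, so a quick sideways shift brought the casting upright. Small sideways corrections from the top camera then kept it balanced while I carried it to the rack, turned it to line up, slid the stem into the fork, set the stand down and let go.
- **Balance in the air:** The measured lean stayed within about 0.06 rad from 5.8 s until set-down at about 18 s, at 42 to 60 mm height until the lowering began at 16.6 s. That is well over the 5 s needed. Near the rack the readings were at most about 0.035 rad until the casting came to rest on the prong.
- **Last checks:**
  - The casting leans 0.100 rad, the same at 19.75 s and 21.4 s.
  - The stem is at rack x of about −6 mm and y of about −21.6 mm, touching the −y prong.
  - The plate is centred at rack y of about −4 mm. I judged it flat from the pictures and from the weight coming off the wrist; I did not measure its tilt after release.
  - The ingot, cone and brush had not moved in the picture (0.1 px or less).
  - The hand is clear, with the force close to zero.
- **Disagreements:**
  - My first top-view estimate of the handle was about 5 mm off. The wrist view and plate edges showed this before I gripped.
  - One balance reading was corrupted by an error in my heading correction. I replaced it before making the next move.

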